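# Set out the fittings for a grinder wheel change

### The arm

A 6-joint arm with a two-finger parallel gripper is mounted at the origin on the work surface. World frame = base frame: x ahead of the robot, y to its left, z up, the work surface at z = 0. Lengths are in m, angles in rad, forces in N, time in s.
With the tool pointing down it reaches from about 0.3 to 0.95 m from the base axis. Payload 3.1 kg.
Tool frame: the origin (TCP) lies on the centre line of the jaws, within the pads' length; the fingertips stand 17 mm ahead of it and the grasp point (between the pads) lies 2 mm behind it; z points along the fingers, y is the direction in which the jaws open and shut (so a half turn about z gives the same grasp; the last joint's range is limited). The gripper opens to 85 mm and grips with 20 to 120 N. Pads are 22 mm wide; open, the fingers measure 114 mm over their backs; the gripper's body (76 mm by 85 mm) begins 54 mm behind the grasp point. The pads swing forward as they close: fully open they stand 13 mm farther back than shut.
Start: joints at [1.226, 0.308, 1.634, -0, 1.2, -0.07], TCP at [0.17, 0.602, 0.248] pointing down, gripper open.
Joint ranges: [-3.06, 3.06], [-0.79, 1.96], [0.05, 2.63], [-1.19, 4.34], [0.05, 2.64], [-2.94, 2.94]. Speed limits (rad/s): [2.79, 2.79, 3.14, 3.14, 3.14, 3.14].

### API

Orientations are given as a 3x3 rotation matrix whose columns are the frame's x, y, z axes.
In Python, from cell import get_state, grab_frame, camera_info, close_job gives the robot as it stands. The module is installed in compiled form; this text tells all that it offers.
- The arm moves only by the shell command python3 -m inch 'ROWS' [FORCE]. ROWS is JSON, one flat list of numbers, 7 for each row, row after row: the turn, a rotation vector about the tool's x, y, z in degrees, then the shift along the tool's x, y, z in m, then the closure, from 0 (fully open) to 1 (shut). In form: [ax, ay, az, dx, dy, dz, jaw, ax, ay, az, dx, dy, dz, jaw, ...]. A call has 1 to 12 rows; each row shifts and turns the commanded pose from where the row before left it, along the tool's axes as they then stand; what a row does not reach is not made up. A row lasts 1/8 s, in which the tool goes at most 62.5 mm and 10.7 degrees, less where a joint would pass 70% of its speed; a pose out of reach is approached as far as the arm can. A call with a gripper value outside its range is refused whole. The fingers move at their own pace and stop on an object; FORCE is the grip in N (left out, the last holds). Time passes only in rows, so rows that do not move let the fingers close. It gives the time, the measured TCP pose, the force and the opening at its end, in the units of the state.
- get_state(): the state, without advancing time (a new reading comes with each control period).
- grab_frame(name): name is "side" or "top"; returns the picture (480x640x3 uint8, red, green, blue); there is no depth.
- camera_info(name): a dict with "fx", "fy", "cx", "cy" (pixels), "dist_coeffs" ([k1, k2, p1, p2, k3] as OpenCV has them; the pictures are not rectified), "rvec" (rotation vector, rad) and "tvec" (3), from world to camera coordinates, as OpenCV has them. Camera axes: x right, y down, z forward; pixel columns grow to the right and rows downward; lengths in m; the calibration is good to about 2 mm. A picture is of the moment at which its call begins. camera_info takes no time and is no camera call.
- close_job(): hands the job in, once; it reports no verdict.
The state is a dict: "clock": time; "joints": joint angles; "dq": joint speeds; "effort": joint torques, N m; "position": TCP position; "tool_rot": TCP orientation; "force": force on the tool from outside, world axes, zero at the start; "wrist_torque": the same for the moment, N m; "opening": finger opening in m.
Only numpy, scipy, OpenCV 4.12 (cv2) and the standard library are available. Lean on these libraries where they do the work, as an engineer would, in place of code of your own. Each camera call takes 0.05 s, during which the arm holds its last target.

### The job

Set out the grinder fittings on the cork pads for the wheel change: the steel flange, hub up, on the pad between the two wheels with the hexagon nut lying flat and centred on top of its hub; the T-shaped dresser, lying flat, on the end pad next to the grinding wheel; and the white spacer sleeve, standing on end, on the end pad next to the honing wheel. Centre each thing on its pad (the dresser by the middle of its length), and leave the oil bottle alone.

Things in the scene. Friction and masses are not known exactly. Their poses are not given: they have to be found in the camera images.
- grinding_wheel: Pale grinding wheel lying flat, the larger wheel, fixed: 110 mm diameter, 25 mm thick, brown card disc round its dark bore. Origin: centre of its underside, 4 mm above the bench; its top is 29 mm above the bench. It lies in a row, pad, wheel, pad, wheel, pad, about 107 mm centre to centre, roughly left to right (turned up to 0.1 rad); either wheel may be the left one.
- honing_wheel: Wooden honing wheel lying flat, the smaller and thicker wheel, fixed: 90 mm diameter, 30 mm thick. Origin: centre of its underside, 4 mm above the bench; its top is 34 mm above the bench. Gap between wheels and pads: at least 5 mm, mostly 12 to 30.
- pad_a: One of three alike square cork pads, 70 x 70 x 3 mm, fixed on a grey strip (90 mm wide, 530 mm long, 4 mm thick, fixed) that carries the whole row; two are at the ends of the row and one is between the wheels (a, b, c in any order). Origin: centre of its underside, 4 mm above the bench; its top is 7 mm above the bench.
- pad_b: One of three alike square cork pads, 70 x 70 x 3 mm, fixed on a grey strip (90 mm wide, 530 mm long, 4 mm thick, fixed) that carries the whole row; two are at the ends of the row and one is between the wheels (a, b, c in any order). Origin: centre of its underside, 4 mm above the bench; its top is 7 mm above the bench.
- pad_c: One of three alike square cork pads, 70 x 70 x 3 mm, fixed on a grey strip (90 mm wide, 530 mm long, 4 mm thick, fixed) that carries the whole row; two are at the ends of the row and one is between the wheels (a, b, c in any order). Origin: centre of its underside, 4 mm above the bench; its top is 7 mm above the bench.
- flange: Loose steel wheel flange: a round plate 62 mm in diameter and 10 mm thick with a round hub 36 mm in diameter and 12 mm high standing on it, 22 mm high in all, hub up, flat solid top. About 0.25 kg. Origin: centre of its underside; z points up through the hub. Starts on the bench, nearer the robot than the row.
- nut: Loose dark steel hexagon nut, 30 mm across the flats, 34.6 mm across the corners, 16 mm high, lying flat on the bench. About 70 g. Origin: centre of its underside; z up; x and the directions at 60 and 120 degrees from it are square to the flats.
- sleeve: Loose white plastic spacer sleeve, a round tube standing on end: 42 mm outside diameter, 24 mm bore, 32 mm high. About 50 g. Origin: centre of its underside; z up along the tube.
- dresser: Loose T-shaped steel wheel dresser lying flat on the bench, 77 mm long and 14 mm high: a square bar handle 14 mm wide, and at its +x end a cross-head 40 mm wide (along y) and 16 mm long. About 0.12 kg. Origin: underside, on the handle's centre line, midway along the length; the handle runs from x = -38 to x = +22 mm, the head from +22 to +38 mm. z up. Its centre of mass is at x = +8 mm.
- oil_bottle: Bystander: upright loose white oil bottle, 48 mm diameter, 120 mm high with black cap, to the left of the row (+y). Origin: centre of its underside. To be left alone.

How it is judged:
By the outcome, as a careful person would: the job done as asked, in the order asked, and still so for the second after the job is handed in, with the robot touching nothing.
It also fails if it takes over 83 s, if anything falls off the work surface, if the arm or the gripper's body presses on something with over 40 N, if the wrist force passes 120 N, or if a joint passes its speed limit or range.

## Working session

There is one attempt and no reset: what is moved stays moved. The work goes in short steps, Python scripts to look and compute and a shell command to move; the robot and the scene stay as the last step left them, time stands still between calls to the robot, and variables do not carry over. Pictures are saved under pics/ and viewed, and the job is handed in when it is done.

```bash
mkdir -p pics; ls; python3 - <<'E'
from cell import *
import cv2
s=get_state(); print(s)
for n in("top","side"):
    print(n,camera_info(n))
    cv2.imwrite(f"pics/{n}0.png",grab_frame(n)[:,:,::-1])
E
```

```text
pics
{'clock': 0.0, 'joints': array([ 1.22629807e+00,  3.09029952e-01,  1.63518327e+00, -3.00806718e-06,
        1.19968607e+00, -6.96909796e-02]), 'dq': array([-1.21028149e-04, -3.25782328e-03,  5.50548217e-05,  4.65852372e-04,
        9.81971286e-04, -3.44324662e-04]), 'effort': array([-3.36290987e-05, -4.15238607e+01, -2.76664817e+01, -1.25352726e-04,
        1.02230275e-02, -4.48756808e-06]), 'position': array([0.16935924, 0.60080843, 0.24703305]), 'tool_rot': array([[-9.62477748e-01,  2.71359506e-01, -7.76370292e-04],
       [ 2.71360571e-01,  9.62475310e-01, -2.17206053e-03],
       [ 1.57827965e-04, -2.30123622e-03, -9.99997340e-01]]), 'force': array([-0.43580584,  0.0453741 , -0.20708348]), 'wrist_torque': array([ 0.00173397,  0.04065446, -0.02305135]), 'opening': 0.08539604308849445}
top {'fx': 494.83959604525154, 'fy': 494.83959604525154, 'cx': 320.0041866705666, 'cy': 237.33722858627527, 'dist_coeffs': array([-0.13942552,  0.        ,  0.        ,  0.        ,  0.        ]), 'rvec': array([ 2.09566161, -2.10258406,  0.25776024]), 'tvec': array([0.04896628, 0.53442253, 1.03183181])}
side {'fx': 613.4036368997272, 'fy': 613.4036368997272, 'cx': 314.7151522165202, 'cy': 242.42393216217408, 'dist_coeffs': array([-0.13359226,  0.        ,  0.        ,  0.        ,  0.        ]), 'rvec': array([ 1.99905431, -0.86982101,  0.48642648]), 'tvec': array([-0.31815076,  0.27057788,  0.88327091])}
```

View pics/top0.png

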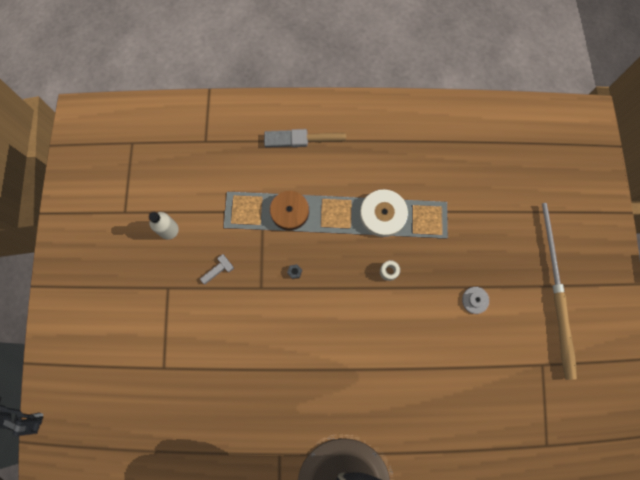

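View pics/side0.png

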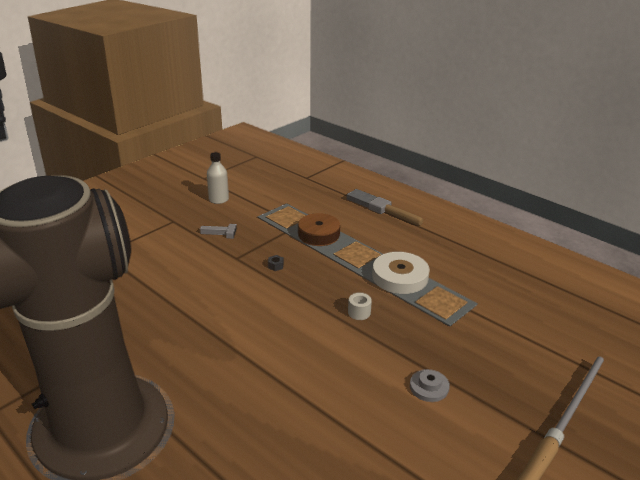

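The top view shows, left to right: pad (247,210), honing wheel (290,210), pad (336,213), grinding wheel (384,212) and pad (428,219). The dresser is near (215,270), the nut (295,271), the sleeve (390,270), the flange (476,300) and the bottle (163,225). I'll measure these next.

```bash
cat > h.py <<'E'
import numpy as np, cv2
from cell import *
def cam(n):
    c=camera_info(n); K=np.array([[c['fx'],0,c['cx']],[0,c['fy'],c['cy']],[0,0,1]])
    return K,np.array(c['dist_coeffs']),np.array(c['rvec']),np.array(c['tvec'])
def ray(n,px):
    K,d,r,t=cam(n); p=cv2.undistortPoints(np.array(px,float).reshape(-1,1,2),K,d).reshape(-1,2)
    R=cv2.Rodrigues(r)[0]; D=np.c_[p,np.ones(len(p))]@R; return -R.T@t,D
def plane(n,px,z):
    o,D=ray(n,px); return o+D*((z-o[2])/D[:,2])[:,None]
def proj(n,P):
    K,d,r,t=cam(n); return cv2.projectPoints(np.array(P,float).reshape(-1,1,3),r,t,K,d)[0].reshape(-1,2)
E
python3 - <<'E'
import cv2,numpy as np
im=cv2.imread('pics/top0.png')
def crop(x,y,w,h,s): return cv2.resize(im[y:y+h,x:x+w],None,fx=s,fy=s,interpolation=cv2.INTER_CUBIC)
a=crop(190,245,60,50,6);b=crop(270,245,60,50,6)
c=crop(365,245,60,50,6);d=crop(447,275,60,50,6)
cv2.imwrite('pics/crops.png',np.vstack([np.hstack([a,b]),np.hstack([c,d])]))
cv2.imwrite('pics/row.png',crop(215,180,250,70,3))
E
```

```text
(no output)
```

View pics/crops.png

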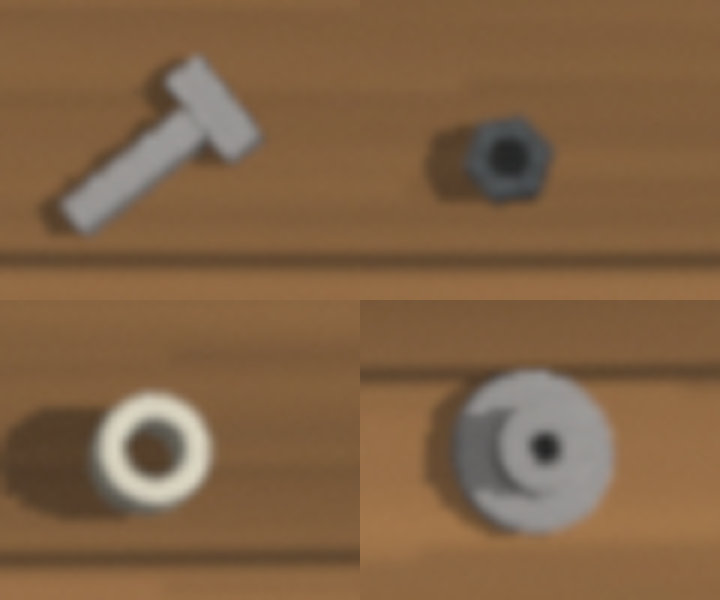

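View pics/row.png

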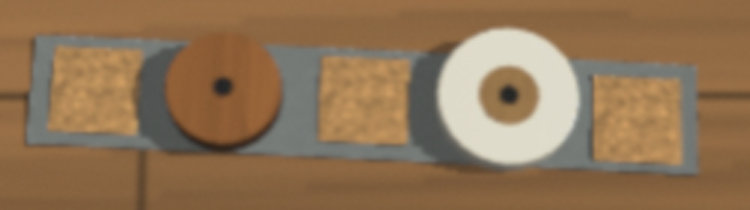

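```bash
cat > m.py <<'E'
from h import *
def comps(img,roi,f,minA=60):
    x,y,w,h=roi; s=4
    c=cv2.resize(img[y:y+h,x:x+w],None,fx=s,fy=s,interpolation=cv2.INTER_CUBIC)
    hsv=cv2.cvtColor(c,cv2.COLOR_BGR2HSV).astype(int)
    m=f(hsv).astype(np.uint8)
    cs,_=cv2.findContours(m,cv2.RETR_EXTERNAL,cv2.CHAIN_APPROX_NONE)
    cs=[k for k in cs if cv2.contourArea(k)>minA*s*s/4]
    return [((k.reshape(-1,2)+.5)/s-.5+[x,y]).astype(np.float32) for k in sorted(cs,key=cv2.contourArea,reverse=True)]
E
python3 - <<'E'
from m import *
im=cv2.imread('pics/top0.png')
def rep(nm,roi,f,z,n=1):
    for k in comps(im,roi,f)[:n]:
        P=plane('top',k,z)[:,:2].astype(np.float32)*1000
        (cx,cy),r=cv2.minEnclosingCircle(P); M=cv2.minAreaRect(P)
        e=cv2.fitEllipse(P)
        print(nm,'px',k.mean(0).round(1),'circ',round(cx,1),round(cy,1),'d',round(2*r,1),'rect',np.round(M[0],1),np.round(M[1],1),round(M[2],1),'ell',np.round(e[0],1),np.round(e[1],1))
for nm,(x,y) in dict(dr=(215,270),nut=(295,271),sl=(390,270),fl=(470,295)).items():
    h=cv2.cvtColor(im[y-3:y+4,x-3:x+4],cv2.COLOR_BGR2HSV); print(nm,h.reshape(-1,3).mean(0))
for x,y in [(247,210),(270,225),(240,265),(314,200),(285,272)]:
    print(x,y,cv2.cvtColor(im[y-1:y+2,x-1:x+2],cv2.COLOR_BGR2HSV).reshape(-1,3).mean(0))
grey=lambda h:(h[...,1]<70)&(h[...,2]>110)
rep('dr',(190,245,60,50),grey,.014)
rep('nut',(275,250,40,40),lambda h:(h[...,1]<75),.016)
rep('sl',(370,248,45,45),lambda h:(h[...,1]<70)&(h[...,2]>130),.032)
rep('fl plate',(447,275,60,50),lambda h:(h[...,1]<80),.010)
rep('gw',(350,180,66,65),lambda h:(h[...,1]<60)&(h[...,2]>150),.029)
cork=lambda h:(h[...,1]>105)&(h[...,2]>140)
rep('pads',(228,192,38,37),cork,.007); rep('pads',(318,192,38,40),cork,.007); rep('pads',(409,200,38,38),cork,.007)
rep('strip',(215,180,250,70),lambda h:(h[...,1]<80)&(h[...,2]<150),.004)
E
```

```text
dr [ 12.12244898  14.97959184 144.14285714]
nut [83.40816327  9.32653061 53.6122449 ]
sl [15.85714286 93.36734694 91.83673469]
fl [ 11.18367347   6.30612245 122.91836735]
247 210 [ 16.22222222 130.88888889 173.44444444]
270 225 [73.66666667 10.33333333 83.77777778]
240 265 [ 15.11111111 135.         127.22222222]
314 200 [ 68.88888889   9.77777778 121.66666667]
285 272 [ 14.77777778 122.44444444  89.44444444]
dr px [217.1 269.2] circ 469.7 286.6 d 82.1 rect [470.4 288.9] [44.1 78.8] 34.7 ell [473.5 281.7] [41.8 84.5]
nut px [294.1 271.1] circ 467.1 106.1 d 34.4 rect [467.4 106.2] [31.4 33.2] 72.9 ell [467.2 106.1] [31.6 32.4]
sl px [390.3 269.4] circ 467.2 -111.4 d 44.6 rect [ 467.5 -111.3] [43.2 42.6] 62.2 ell [ 467.4 -111.2] [42.5 43.3]
fl plate px [475.2 299.7] circ 399.5 -309.4 d 65.7 rect [ 399.5 -309.7] [64.3 63.4] 89.0 ell [ 399.3 -309.5] [63.5 64.6]
gw px [384.3 211.8] circ 604.6 -102.8 d 111.9 rect [ 604.3 -102.6] [111.  109.6] 70.8 ell [ 604.2 -102.6] [109.4 111. ]
pads px [246.1 209.7] circ 616.1 221.3 d 93.0 rect [616.3 220.8] [69.6 68.2] 87.3 ell [616.2 221.6] [78.2 79.2]
pads px [335.7 213.1] circ 607.4 9.3 d 92.9 rect [607.2   9.2] [68.9 68.1] 87.0 ell [607.3   9.3] [78.5 79.4]
pads px [426.8 219.7] circ 590.7 -206.7 d 93.3 rect [ 591.1 -206.8] [68.4 68.1] 87.2 ell [ 591.  -206.7] [78.7 79.6]
strip px [373.  218.8] circ 601.2 -72.6 d 378.5 rect [604.3 -73.4] [368.7 103.4] 86.1 ell [600.8 -74.9] [ 99.1 474.7]
```

```bash
python3 - <<'E'
from m import *
im=cv2.imread('pics/top0.png'); sd=cv2.imread('pics/side0.png')
k=comps(im,(275,250,40,40),lambda h:(h[...,1]<75))[0]
P=plane('top',k,.016)[:,:2]*1000
a=np.radians(np.arange(0,180,2)); w=[np.ptp(P@[np.cos(t),np.sin(t)]) for t in a]
c=(np.array(w)*np.exp(-6j*a)).sum(); print('nut widths',min(w),max(w),'flat normal deg mod60',np.degrees(-np.angle(-c)/6) , np.degrees(-np.angle(c)/6))
M=[a[i]*57.3 for i in np.argsort(w)[:6]]; print(M)
# dresser contour rect
k=comps(im,(190,245,60,50),lambda h:(h[...,1]<70)&(h[...,2]>110))[0]
P=plane('top',k,.014)[:,:2].astype(np.float32)*1000
print(cv2.boxPoints(cv2.minAreaRect(P)).round(1).tolist())
# draw expected positions into side view
def mark(p,col): 
    q=proj('side',[p])[0]*1; cv2.circle(sd,tuple(int(v) for v in q.round()),1,col,-1)
for (x,y,z) in [(470.4,288.9,14),(467.3,106.2,16),(467.4,-111.3,32)]: mark((x/1e3,y/1e3,z/1e3),(0,0,255))
def circ(x,y,z,r):
    for t in np.arange(0,6.28,.3): mark(((x+r*np.cos(t))/1e3,(y+r*np.sin(t))/1e3,z/1e3),(0,0,255))
circ(399.5,-309.5,10,31); circ(467.4,-111.3,32,21); circ(604.3,-102.7,29,55); circ(467.3,106.2,16,17)
for x,y in [(616.2,221.2),(607.3,9.2),(591,-206.8)]:
    for u in (-35,35):
        for v in (-35,35):
            t=np.radians(-2.9); mark(((x+u*np.cos(t)-v*np.sin(t))/1e3,(y+u*np.sin(t)+v*np.cos(t))/1e3,.007),(255,0,0))
cv2.imwrite('pics/side_mark.png',cv2.resize(sd[180:420,180:500],None,fx=2.5,fy=2.5))
E
```

```text
nut widths 31.068484140472634 34.373738617786046 flat normal deg mod60 10.770459549948054 -19.22954045005195
[np.float64(134.0098706266286), np.float64(132.00972330384312), np.float64(136.0100179494141), np.float64(8.000589291142006), np.float64(6.000441968356505), np.float64(10.000736613927508)]
[[429.8999938964844, 308.70001220703125], [474.70001220703125, 244.0], [511.0, 269.0], [466.20001220703125, 333.79998779296875]]
```

View pics/side_mark.png

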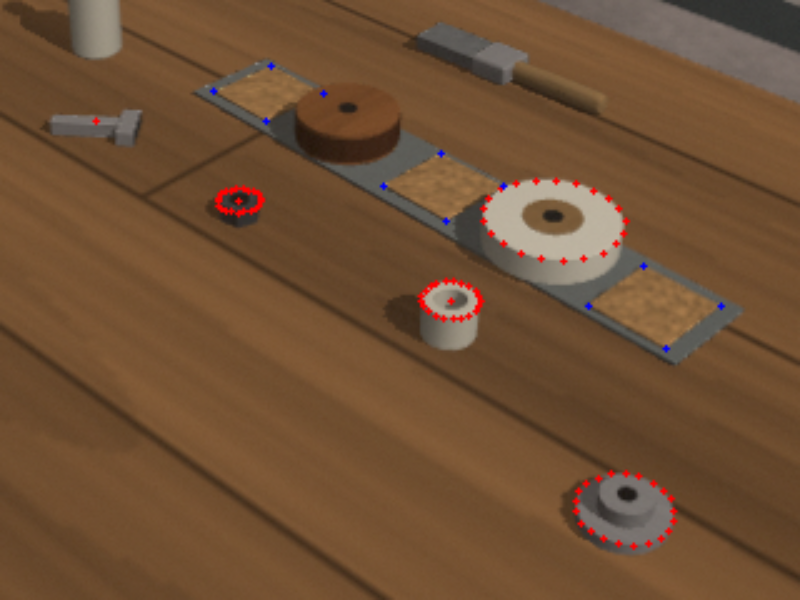

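```bash
python3 -m inch '[0,0,10.6,0,0,0,0, 0,0,10.6,0,0,0,0, 0,0,10.6,0,0,0,0, 0,0,10.6,0,0,0,0, 0,0,10.6,0,0,0,0, 0,0,10.6,0,0,0,0, 0,0,10.6,0,0,0,0, 0,0,0,-0.04,0.04,0,0, 0,0,0,-0.04,0.04,0,0, 0,0,0,-0.04,0.04,0,0, 0,0,0,-0.04,0.04,0,0]' 40
```

```text
clock: 1.48
position: [0.3306, 0.4401, 0.2478]
tool_rot: [[-0.001, 1.0, -0.0], [1.0, 0.001, -0.001], [-0.001, -0.0, -1.0]]
force: [0.8, -0.0, -0.3]
opening: 0.0851
```

```bash
python3 -m inch '[0,0,0,-0.055,0.025,0,0, 0,0,0,-0.055,0.025,0,0, 0,0,0,-0.055,0.025,0,0, 0,0,0,-0.06,0.025,0,0, 0,0,0,-0.06,0,0.01,0, 0,0,0,-0.06,0,0.01,0, 0,0,0,-0.06,0,0.01,0, 0,0,0,-0.06,0,0.015,0, 0,0,0,-0.06,0,0.015,0, 0,0,0,-0.06,0,0.015,0, 0,0,0,-0.06,-0.015,0.015,0, 0,0,0,-0.06,-0.015,0.015,0]'
```

```text
clock: 2.98
position: [0.3993, -0.2606, 0.1432]
tool_rot: [[-0.001, 1.0, 0.0], [1.0, 0.001, 0.0], [0.0, 0.0, -1.0]]
force: [1.2, 0.3, -0.5]
opening: 0.0852
```

```bash
python3 -m inch '[0,0,0,-0.022,0,0.03,0, 0,0,0,-0.0225,0,0.033,0, 0,0,0,0,0,0,0,0,0,0,0,0,0,0]'; python3 - <<'E'
from h import *
s=get_state(); print(s['position'],s['opening']); cv2.imwrite('pics/s1.png',grab_frame('side')[:,:,::-1])
E
python3 -m inch '[0,0,0,0,0,0,0.56,0,0,0,0,0,0,0.56,0,0,0,0,0,0,0.56,0,0,0,0,0,0,0.56]'; python3 - <<'E'
from h import *
s=get_state(); print(s['position'],s['opening']); f=grab_frame('side')[:,:,::-1]; cv2.imwrite('pics/s2.png',f)
P=s['position']
pts=proj('side',[P+[0,0,0],P+[0,0,-.017],P+[0.02,0,-.017],P+[-0.02,0,-.017],P+[0.02,0,0],P+[-0.02,0,0]]); print(pts.round(1).tolist())
a=cv2.imread('pics/s1.png')
c=lambda i:cv2.resize(i[290:410,350:500],None,fx=2.6,fy=2.6,interpolation=cv2.INTER_CUBIC)
b=f.copy()
for im in (a,b):
  for p in pts: cv2.circle(im,tuple(int(v) for v in p.round()),0,(0,0,255),-1)
cv2.imwrite('pics/s12.png',np.hstack([c(a),c(b)]))
E
```

```text
clock: 3.48
position: [0.4, -0.3028, 0.081]
tool_rot: [[-0.001, 1.0, -0.0], [1.0, 0.001, 0.001], [0.001, -0.0, -1.0]]
force: [-0.7, -0.9, -0.1]
opening: 0.0852
[ 0.40002461 -0.30280339  0.08100449] 0.08517673169700568
clock: 4.03
position: [0.4002, -0.3032, 0.0811]
tool_rot: [[-0.001, 1.0, 0.0], [1.0, 0.001, -0.0], [-0.0, 0.0, -1.0]]
force: [-0.7, -0.5, -1.0]
opening: 0.0378
[ 0.40021872 -0.30321088  0.08106879] 0.03776979554212858
[[432.0, 347.3], [430.7, 355.6], [437.9, 349.0], [423.2, 362.3], [439.3, 340.7], [424.5, 354.0]]
```

View pics/s12.png

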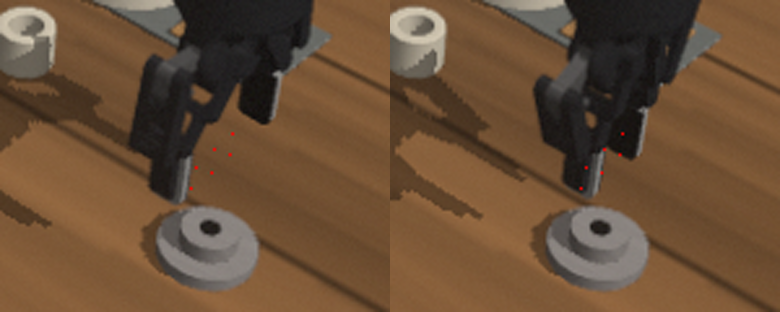

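```bash
python3 - <<'E'
from h import *
P=np.array([.4002,-.3032,.0811])
for h in (.010,.014,.017,.02):
    print(h,proj('side',[P+[-.019,.011,-h],P+[-.019,-.011,-h],P+[.019,-.011,-h]]).round(1).tolist())
f=cv2.imread('pics/s2.png'); a=cv2.imread('pics/s1.png')
cv2.imwrite('pics/s2z.png',np.hstack([cv2.resize(i[320:375,405:455],None,fx=7,fy=7,interpolation=cv2.INTER_NEAREST) for i in (a,f)]))
E
```

```text
0.01 [[418.1, 355.2], [430.2, 362.0], [444.2, 349.2]]
0.014 [[417.8, 357.1], [429.9, 364.0], [443.8, 351.1]]
0.017 [[417.6, 358.6], [429.7, 365.4], [443.6, 352.6]]
0.02 [[417.4, 360.0], [429.5, 366.9], [443.3, 354.0]]
```

View pics/s2z.png

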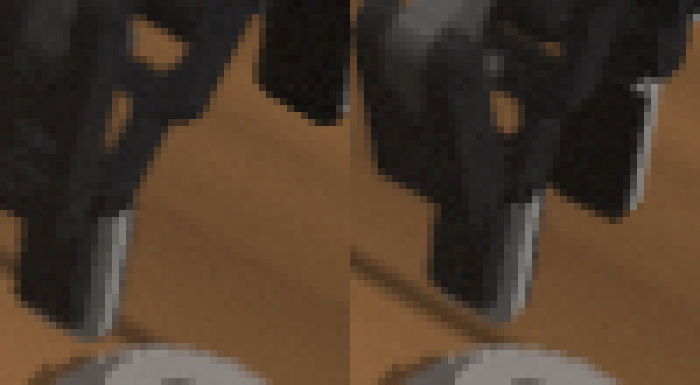

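```bash
python3 -m inch '[0,0,0,-0.006,-0.0005,0,0.3,0,0,0,0,0,0,0.3,0,0,0,0,0,0.025,0.3,0,0,0,0,0,0.025,0.3,0,0,0,0,0,0.002,0.3,0,0,0,0,0,0,0.3]' 40
```

```text
clock: 4.82
position: [0.3998, -0.3095, 0.0291]
tool_rot: [[-0.001, 1.0, 0.0], [1.0, 0.001, -0.0], [-0.0, 0.0, -1.0]]
force: [0.3, -0.2, 0.5]
opening: 0.0597
```

```bash
python3 -m inch '[0,0,0,0,0,0,0.7,0,0,0,0,0,0,0.7,0,0,0,0,0,0,0.7,0,0,0,0,0,0,0.7]' 50;python3 - <<'E'
from h import *
f=grab_frame('side')[:,:,::-1]; cv2.imwrite('pics/s3.png',cv2.resize(f[320:430,360:500],None,fx=5,fy=5,interpolation=cv2.INTER_CUBIC))
E
```

```text
clock: 5.32
position: [0.4003, -0.3101, 0.0303]
tool_rot: [[-0.001, 1.0, 0.001], [1.0, 0.001, -0.002], [-0.002, 0.001, -1.0]]
force: [-1.2, -0.0, 5.6]
opening: 0.0336
```

View pics/s3.png

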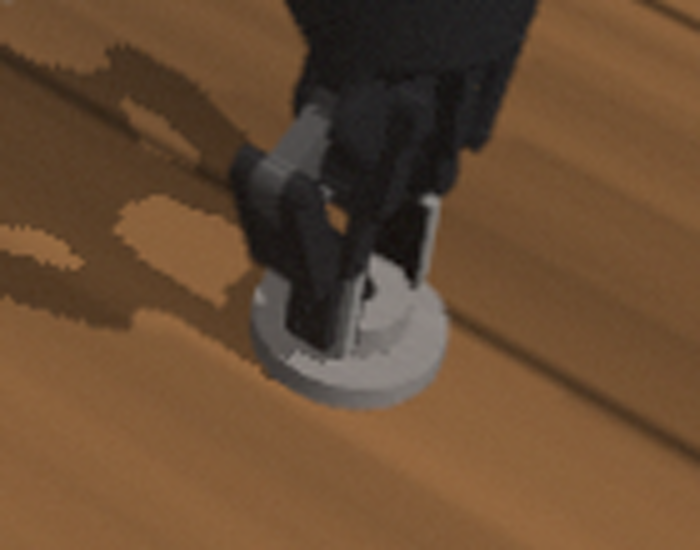

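The fingers have closed on the hub, with the tips near the plate at about (330,350) in the crop. I'll lift a little and check.

```bash
python3 -m inch '[0,0,0,0,0,-0.01,0.7,0,0,0,0,0,-0.02,0.7,0,0,0,0,0,-0.03,0.7,0,0,0,0,0,-0.03,0.7,0,0,0,0,0,0,0.7]';python3 - <<'E'
from h import *
f=grab_frame('side')[:,:,::-1]; cv2.imwrite('pics/s4.png',cv2.resize(f[270:430,340:500],None,fx=4,fy=4,interpolation=cv2.INTER_CUBIC))
E
```

```text
clock: 6.0
position: [0.4012, -0.3107, 0.1213]
tool_rot: [[-0.001, 1.0, 0.005], [1.0, 0.001, -0.004], [-0.004, 0.005, -1.0]]
force: [1.6, -0.1, -3.0]
opening: 0.0331
```

View pics/s4.png

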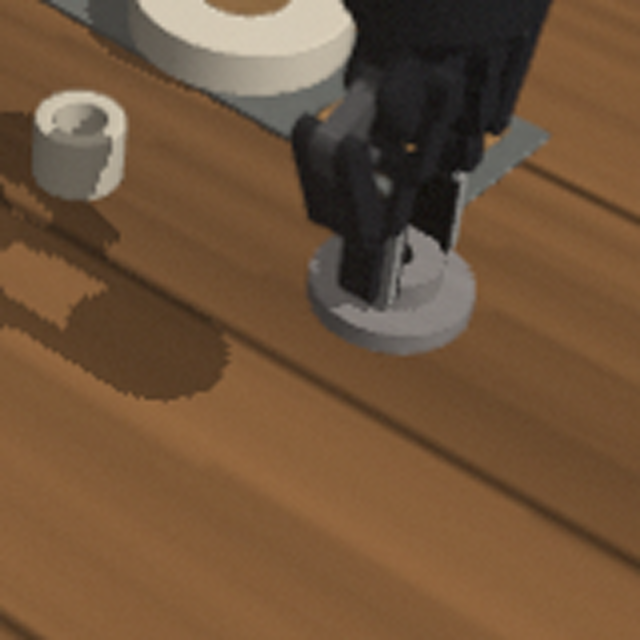

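```bash
python3 -m inch '[0,0,0,0.04,0.0258,0,0.7,0,0,0,0.04,0.0258,0,0.7,0,0,0,0.04,0.0258,0,0.7,0,0,0,0.04,0.0258,0,0.7,0,0,0,0.04,0.0258,0,0.7,0,0,0,0.04,0.0258,0,0.7,0,0,0,0.04,0.0258,0,0.7,0,0,0,0.0395,0.0258,0,0.7,0,0,0,0,0,0.03,0.7,0,0,0,0,0,0.03,0.7,0,0,0,0,0,0,0.7,0,0,0,0,0,0,0.7]'
```

```text
clock: 7.55
position: [0.6053, 0.0103, 0.0582]
tool_rot: [[-0.001, 1.0, -0.001], [1.0, 0.001, 0.0], [0.0, -0.001, -1.0]]
force: [0.5, 0.1, -2.9]
opening: 0.033
```

```bash
python3 -m inch '[0,0,0,-0.0013,0.002,0.005,0.7,0,0,0,0,0,0.01,0.7,0,0,0,0,0,0,0.7,0,0,0,0,0,0,0.7]';python3 - <<'E'
from h import *
for n in ('top','side'): cv2.imwrite(f'pics/{n}5.png',grab_frame(n)[:,:,::-1])
E
```

```text
clock: 8.05
position: [0.6076, 0.0091, 0.0438]
tool_rot: [[-0.001, 1.0, -0.0], [1.0, 0.001, 0.0], [0.0, -0.0, -1.0]]
force: [0.4, -0.1, -3.4]
opening: 0.0333
```

```bash
python3 -m inch '[0,0,0,0,0,0.0055,0.7,0,0,0,0,0,0.001,0.7,0,0,0,0,0,0,0.7]';python3 - <<'E'
from h import *
for n in ('side',): f=grab_frame(n)[:,:,::-1];cv2.imwrite(f'pics/{n}6.png',f); cv2.imwrite('pics/s6.png',cv2.resize(f[190:310,290:450],None,fx=4,fy=4,interpolation=cv2.INTER_CUBIC))
E
```

```text
clock: 8.52
position: [0.6076, 0.0092, 0.0374]
tool_rot: [[-0.001, 1.0, -0.0], [1.0, 0.001, 0.0], [0.0, -0.0, -1.0]]
force: [-0.4, 0.1, -1.1]
opening: 0.0332
```

View pics/s6.png

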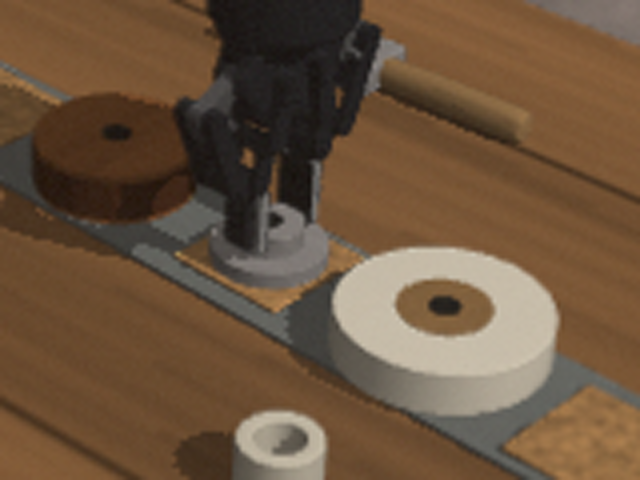

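```bash
python3 -m inch '[0,0,0,0,0,0.0005,0.7,0,0,0,0,0,0,0.5,0,0,0,0,0,0,0.35,0,0,0,0,0,0,0.35,0,0,0,0,0,0,0.3,0,0,0,0,0,-0.02,0.3,0,0,0,0,0,-0.03,0.3,0,0,0,-0.02,-0.05,-0.03,0.3,0,0,0,0,-0.06,-0.02,0.3,0,0,0,0.0,-0.06,0,0.3,0,0,0,0,0,0,0.3]';python3 - <<'E'
from m import *
f=np.ascontiguousarray(grab_frame('top')[:,:,::-1]);cv2.imwrite('pics/top7.png',f)
cv2.imwrite('pics/t7.png',cv2.resize(f[170:300,200:460],None,fx=3,fy=3,interpolation=cv2.INTER_CUBIC))
E
```

```text
clock: 9.95
position: [0.4312, -0.0103, 0.1355]
tool_rot: [[-0.001, 1.0, -0.007], [1.0, 0.001, 0.001], [0.001, -0.007, -1.0]]
force: [-0.4, 0.0, 0.6]
opening: 0.0599
```

View pics/t7.png

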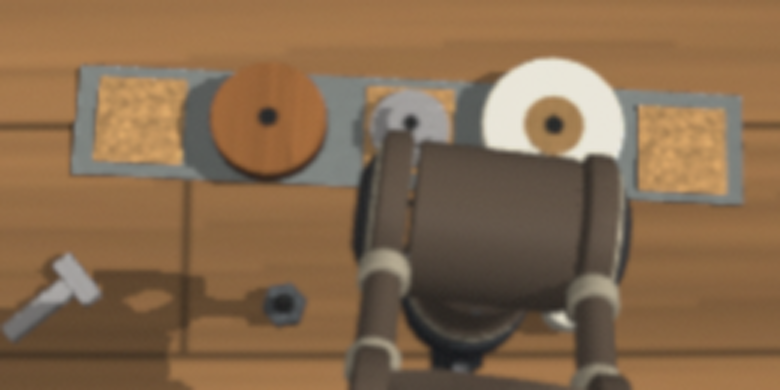

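```bash
python3 -m inch '[0,0,0,0.0583,0.018,0.02,0.3,0,0,0,0.0583,0.018,0.02,0.3,0,0,-5.5,0,0,0,0.3,0,0,-5.5,0,0,0,0.3,0,0,0,0,0,0,0.3]';python3 - <<'E'
from m import *
f=np.ascontiguousarray(grab_frame('top')[:,:,::-1]);cv2.imwrite('pics/top8.png',f)
cv2.imwrite('pics/t8.png',cv2.resize(f[170:300,200:460],None,fx=3,fy=3,interpolation=cv2.INTER_CUBIC))
E
```

```text
clock: 10.62
position: [0.4759, 0.1032, 0.0987]
tool_rot: [[-0.191, 0.982, 0.003], [0.982, 0.191, 0.0], [-0.0, 0.003, -1.0]]
force: [0.6, 0.4, 0.2]
opening: 0.0596
```

View pics/t8.png

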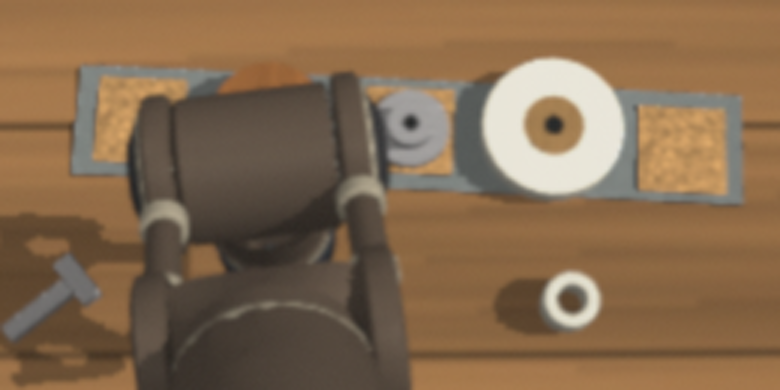

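```bash
python3 - <<'E'
from m import *
f=cv2.imread('pics/top8.png')
g=f[196:230,316:356]; 
k=comps(f,(329,193,28,40),lambda h:(h[...,1]<55)&(h[...,2]>95))
for c in k[:3]: print(len(c),c.mean(0),c.min(0),c.max(0))
hub=comps(f,(329,193,28,30),lambda h:(h[...,2]<75),8)
for c in hub[:3]: print('bore',c.mean(0),plane('top',[c.mean(0)],.029))
P=plane('top',k[0],.017); P=P[:,:2].astype(np.float32)*1000
print(cv2.minEnclosingCircle(P),cv2.fitEllipse(P))
cv2.imwrite('pics/t8z.png',cv2.resize(f[190:235,315:375],None,fx=10,fy=10,interpolation=cv2.INTER_NEAREST))
E
```

```text
947 [342.9051  214.09438] [328.625 195.875] [356.375 232.375]
bore [336.42905 210.40202] [[0.6069909 0.0085956 0.029    ]]
((601.390380859375, -5.467166423797607), 54.4419059753418) ((602.45703125, -2.5958800315856934), (67.65103912353516, 96.8931884765625), 91.39694213867188)
```

View pics/t8z.png

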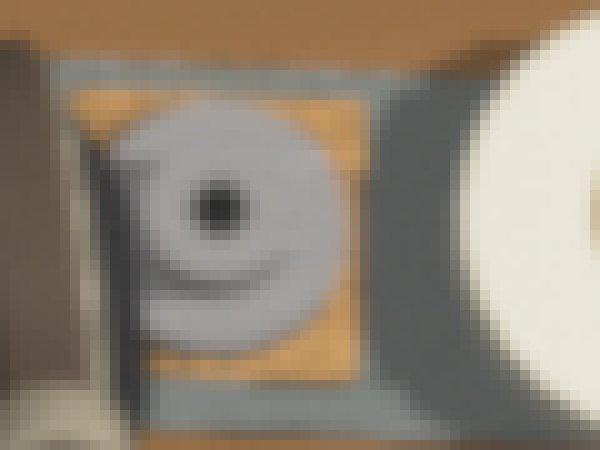

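The flange bore at crop (217,208) maps to (607.0, 8.6) mm, so it is 0.6 mm from the pad centre (607.3, 9.2). Next is the nut.

```bash
python3 -m inch '[0,0,0,0.0046,-0.0079,0.02,0.3,0,0,0,0,0,0.0,0.3,0,0,0,0,0,0,0.3]'; python3 - <<'E'
from h import *
s=get_state(); d=np.array([.4673,.1062,.021])-s['position']; print((s['tool_rot'].T@d).round(4), np.degrees(np.arctan2(*s['tool_rot'][1::-1,1])))
E
```

```text
clock: 11.05
position: [0.4657, 0.1054, 0.0783]
tool_rot: [[-0.191, 0.982, 0.002], [0.982, 0.191, 0.0], [-0.0, 0.002, -1.0]]
force: [0.9, -0.7, -0.2]
opening: 0.0595
[0.0005 0.0016 0.0573] 11.00474095355068
```

```bash
python3 -m inch '[0,0,0,0.0005,0.0016,0.02,0.3,0,0,0,0,0,0.02,0.3,0,0,0,0,0,0.017,0.3,0,0,0,0,0,0,0.3,0,0,0,0,0,0,0.5,0,0,0,0,0,0,0.7,0,0,0,0,0,0,0.7,0,0,0,0,0,0,0.7,0,0,0,0,0,0,0.7]' 40; python3 - <<'E'
from h import *
f=grab_frame('side')[:,:,::-1]; cv2.imwrite('pics/s9.png',cv2.resize(f[200:300,220:340],None,fx=5,fy=5,interpolation=cv2.INTER_CUBIC))
E
```

```text
clock: 12.18
position: [0.4673, 0.1065, 0.0216]
tool_rot: [[-0.192, 0.981, 0.002], [0.981, 0.192, 0.0], [-0.0, 0.002, -1.0]]
force: [1.0, -0.3, 6.5]
opening: 0.0288
```

View pics/s9.png

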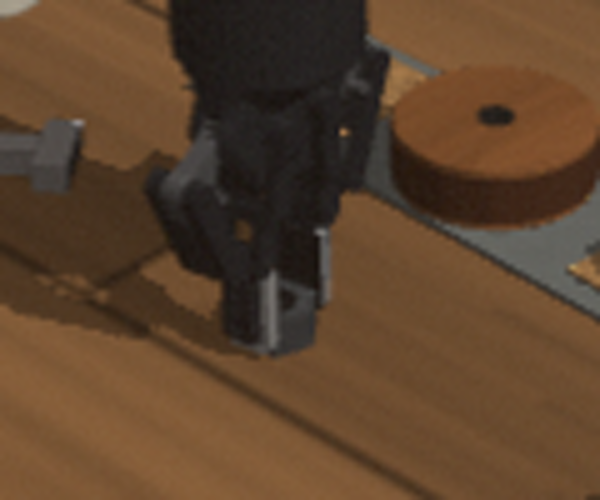

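```bash
python3 -m inch '[0,0,0,0,0,-0.01,0.7,0,0,0,0,0,-0.03,0.7,0,0,0,0,0,-0.03,0.7,0,0,0,-0.0307,0.0296,-0.01,0.7,0,0,0,-0.0307,0.0296,0,0.7,0,0,0,-0.0307,0.0296,0,0.7,0,0,0,-0.0306,0.0296,0,0.7,0,0,0,0,0,0,0.7,0,0,0,0,0,0,0.7]'; python3 - <<'E'
from h import *
s=get_state(); d=np.array([.607,.0087,.0506])-s['position']; print((s['tool_rot'].T@d).round(4))
f=grab_frame('side')[:,:,::-1]; cv2.imwrite('pics/s10.png',cv2.resize(f[140:300,270:430],None,fx=4,fy=4,interpolation=cv2.INTER_CUBIC))
E
```

```text
clock: 13.35
position: [0.6044, 0.0088, 0.1]
tool_rot: [[-0.191, 0.982, -0.003], [0.982, 0.191, 0.0], [0.001, -0.003, -1.0]]
force: [-1.0, 1.2, -1.4]
opening: 0.0288
[-0.0006  0.0026  0.0494]
```

View pics/s10.png

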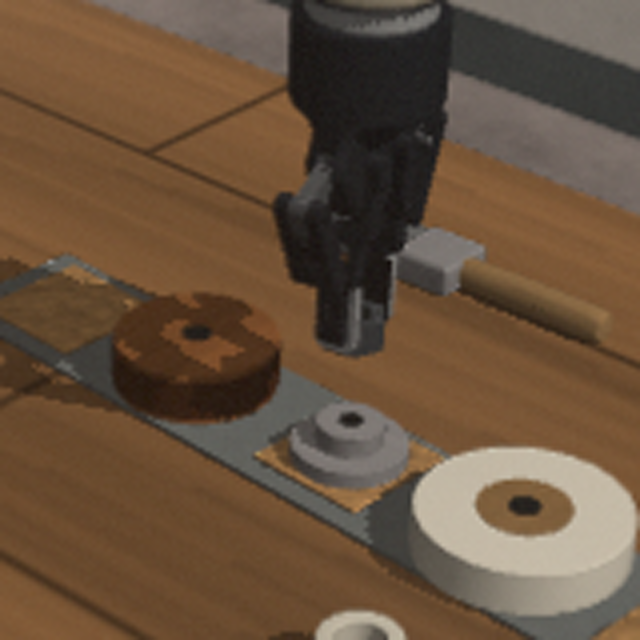

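The nut is held level at crop (350,335), above the hub at (350,420). I'll lower it.

```bash
python3 -m inch '[0,0,0,-0.0006,0.0026,0.02,0.7,0,0,0,0,0,0.02,0.7,0,0,0,0,0,0.006,0.7,0,0,0,0,0,0,0.7,0,0,0,0,0,0,0.7]'; python3 - <<'E'
from h import *
s=get_state(); d=np.array([.607,.0087,.0506])-s['position']; print((s['tool_rot'].T@d).round(4))
f=grab_frame('side')[:,:,::-1]; cv2.imwrite('pics/s11.png',cv2.resize(f[190:270,300:420],None,fx=6,fy=6,interpolation=cv2.INTER_CUBIC))
E
```

```text
clock: 14.02
position: [0.609, 0.0085, 0.0549]
tool_rot: [[-0.192, 0.981, 0.001], [0.981, 0.192, -0.0], [-0.0, 0.001, -1.0]]
force: [0.4, 0.3, 0.2]
opening: 0.029
[ 0.0006 -0.002   0.0043]
```

View pics/s11.png

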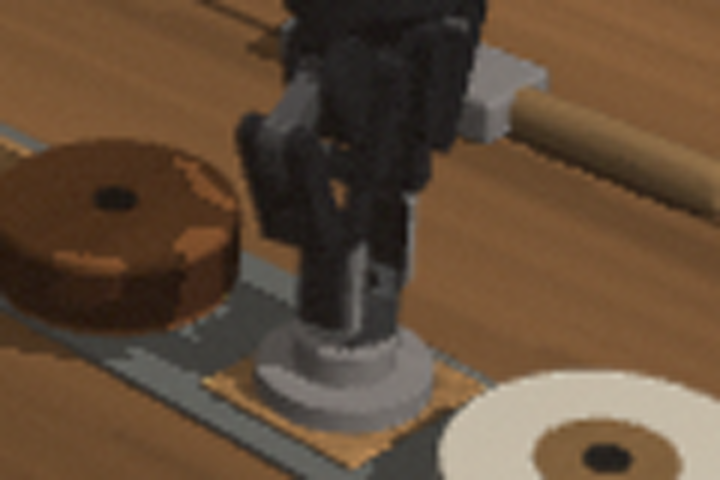

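```bash
python3 -m inch '[0,0,0,0.0005,-0.0019,0,0.7,0,0,0,0,0,0.0025,0.7,0,0,0,0,0,0,0.7,0,0,0,0,0,0,0.7]'; python3 - <<'E'
from h import *
s=get_state(); d=np.array([.607,.0087,.0506])-s['position']; print((s['tool_rot'].T@d).round(4))
E
```

```text
clock: 14.58
position: [0.6066, 0.0086, 0.0522]
tool_rot: [[-0.192, 0.981, 0.0], [0.981, 0.192, 0.0], [-0.0, 0.0, -1.0]]
force: [-0.2, 0.0, -0.4]
opening: 0.0287
[0.     0.0004 0.0016]
```

```bash
python3 -m inch '[0,0,0,0,0.0004,0.0014,0.7,0,0,0,0,0,0,0.7,0,0,0,0,0,0,0.7]'; python3 -c "
from h import *
s=get_state();print(s['position'],s['force'])"
```

```text
clock: 14.95
position: [0.6071, 0.0087, 0.0508]
tool_rot: [[-0.192, 0.981, 0.0], [0.981, 0.192, 0.0], [-0.0, 0.0, -1.0]]
force: [0.4, 0.2, -0.1]
opening: 0.0285
[0.60709241 0.00869776 0.05075351] [ 0.39947283  0.18751789 -0.1460478 ]
```

```bash
python3 -m inch '[0,0,0,0,0,0.0006,0.7,0,0,0,0,0,0,0.7]'; python3 -m inch '[0,0,0,0,0,0,0.6,0,0,0,0,0,0,0.55,0,0,0,0,0,0,0.5,0,0,0,0,0,0,0.4,0,0,0,0,0,0,0.4,0,0,0,0,0,-0.02,0.3,0,0,0,0,0,-0.03,0.3,0,0,0,0.05,0,-0.02,0.3,0,0,0,0.05,0,0,0.3,0,0,0,0.05,0,0,0.3,0,0,0,0.05,0,0,0.3]'; python3 - <<'E'
from h import *
f=grab_frame('side')[:,:,::-1]; cv2.imwrite('pics/s12b.png',cv2.resize(f[190:270,300:420],None,fx=6,fy=6,interpolation=cv2.INTER_CUBIC))
f=grab_frame('top')[:,:,::-1]; cv2.imwrite('pics/top12.png',f);cv2.imwrite('pics/t12.png',cv2.resize(f[170:300,200:460],None,fx=3,fy=3,interpolation=cv2.INTER_CUBIC))
E
```

```text
clock: 15.2
position: [0.6071, 0.0087, 0.0507]
tool_rot: [[-0.192, 0.981, 0.0], [0.981, 0.192, -0.0], [-0.0, 0.0, -1.0]]
force: [-1.7, -0.2, 3.5]
opening: 0.0289
clock: 16.58
position: [0.5691, 0.2067, 0.1222]
tool_rot: [[-0.192, 0.981, 0.003], [0.981, 0.192, 0.001], [0.0, 0.003, -1.0]]
force: [0.8, 0.7, 0.2]
opening: 0.0598
```

View pics/s12b.png

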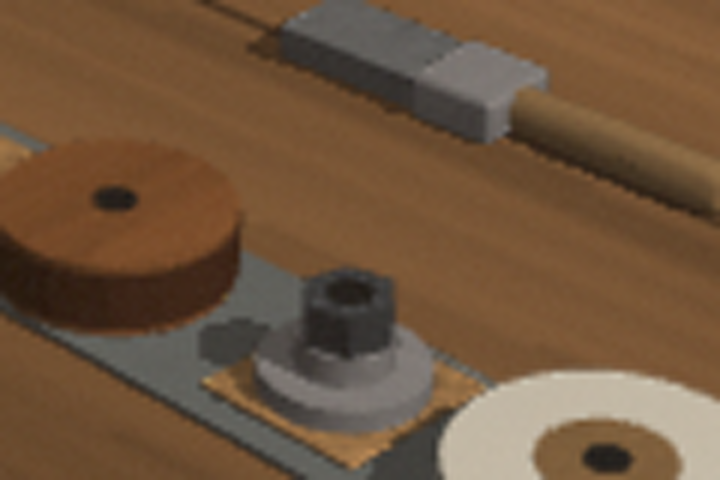

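View pics/t12.png

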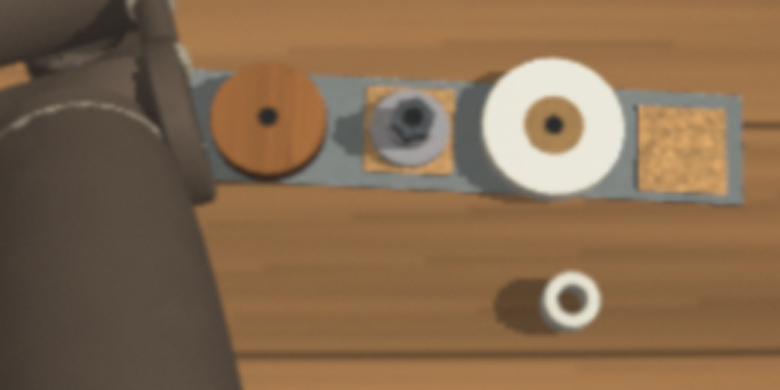

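```bash
python3 - <<'E'
from m import *
f=cv2.imread('pics/top12.png')
roi=(322,195,32,34)
k=comps(f,roi,lambda h:h[...,2]<95,8)
for c in k[:2]: 
    P=plane('top',c,.045)[:,:2].astype(np.float32)*1000
    print('nut',c.mean(0),cv2.minEnclosingCircle(P),cv2.minAreaRect(P))
k=comps(f,roi,lambda h:h[...,2]<45,8)
for c in k[:2]: print('nutbore',c.mean(0),plane('top',[c.mean(0)],.045))
k=comps(f,roi,lambda h:(h[...,1]<50)&(h[...,2]>125),8)
for c in k[:2]:
    P=plane('top',c,.017)[:,:2].astype(np.float32)*1000
    print('plate',cv2.minEnclosingCircle(P))
cv2.imwrite('pics/t12z.png',cv2.resize(f[190:235,310:370],None,fx=10,fy=10,interpolation=cv2.INTER_NEAREST))
E
```

```text
nut [336.01483 210.87782] ((602.0387573242188, 11.379549026489258), 19.03230857849121) ((601.7171630859375, 9.810807228088379), (32.320457458496094, 32.80155944824219), 21.09912109375)
nut [352.788   214.31285] ((592.85986328125, -29.27846908569336), 26.71311378479004) ((592.9014892578125, -27.28144073486328), (3.9949209690093994, 53.42603302001953), 88.80596923828125)
nutbore [337.31088 208.41988] [[0.60692079 0.00720902 0.045     ]]
plate ((620.0615844726562, 6.153273582458496), 44.961856842041016)
plate ((568.5447998046875, 20.638261795043945), 22.378721237182617)
```

View pics/t12z.png

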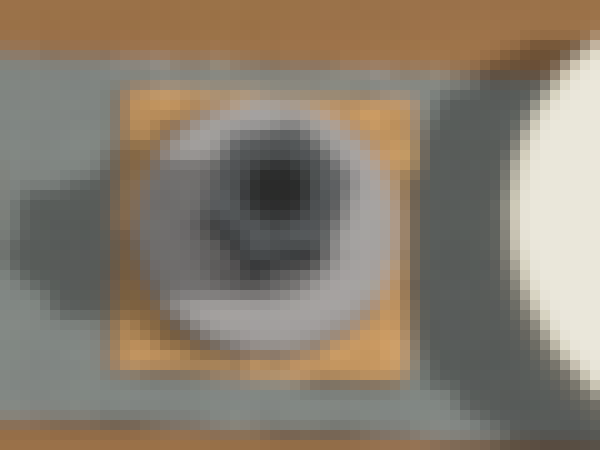

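```bash
python3 -m inch '[0,0,0,0.047,-0.0394,0,0.5,0,0,0,0.047,-0.0394,0,0.5,0,0,-7.9,0,0,0.02,0.5,0,0,-7.9,0,0,0.02,0.5,0,0,-7.9,0,0,0,0.5,0,0,0,0,0,0,0.5]'; python3 - <<'E'
from m import *
s=get_state(); d=np.array([.4738,.2840,.018])-s['position']; print((s['tool_rot'].T@d).round(4), np.degrees(np.arctan2(*s['tool_rot'][1::-1,1])))
E
```

```text
clock: 17.42
position: [0.474, 0.2818, 0.081]
tool_rot: [[-0.568, 0.823, 0.001], [0.823, 0.568, 0.0], [-0.0, 0.001, -1.0]]
force: [-0.7, 0.7, -0.0]
opening: 0.0429
[0.002  0.0011 0.063 ] 34.64522146399226
```

```bash
python3 -m inch '[0,0,0,0.002,0.0011,0.02,0.5,0,0,0,0,0,0.02,0.5,0,0,0,0,0,0.0165,0.5,0,0,0,0,0,0,0.5,0,0,0,0,0,0,0.7,0,0,0,0,0,0,0.95,0,0,0,0,0,0,0.95,0,0,0,0,0,0,0.95,0,0,0,0,0,0,0.95]' 50; python3 - <<'E'
from h import *
f=grab_frame('side')[:,:,::-1]; cv2.imwrite('pics/s13.png',cv2.resize(f[170:270,160:280],None,fx=5,fy=5,interpolation=cv2.INTER_CUBIC))
E
```

```text
clock: 18.55
position: [0.4739, 0.2848, 0.0245]
tool_rot: [[-0.57, 0.822, 0.002], [0.822, 0.57, 0.001], [-0.0, 0.002, -1.0]]
force: [-0.8, 0.1, 5.4]
opening: 0.0124
```

View pics/s13.png

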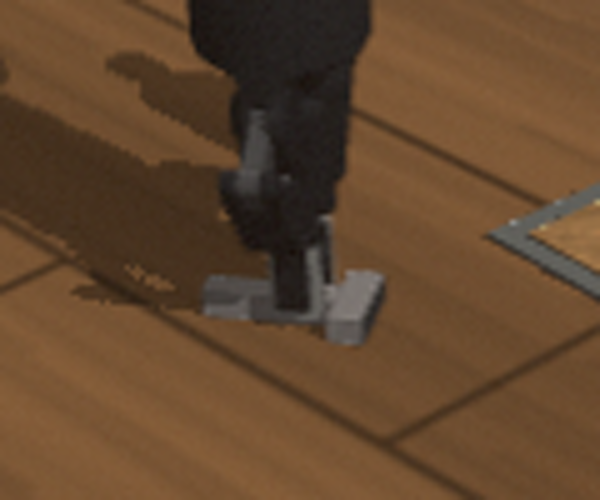

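```bash
python3 -m inch '[0,0,0,0,0,-0.01,0.95,0,0,0,0,0,-0.04,0.95,0,0,0,0,0,-0.05,0.95,0,0,0,0,0,0,0.95]';python3 -m inch '[0,0,0,-0.0475,-0.0179,0,0.95,0,0,0,-0.0475,-0.0179,0,0.95,0,0,0,-0.0475,-0.0179,0,0.95,0,0,0,-0.0475,-0.0179,0,0.95,0,0,0,-0.0475,-0.0179,0,0.95,0,0,0,-0.0475,-0.0179,0,0.95,0,0,0,-0.0475,-0.0179,0,0.95,0,0,0,-0.0475,-0.0179,0,0.95,0,0,0,-0.0475,-0.0179,0,0.95,0,0,0,-0.0475,-0.0179,0,0.95]'; python3 -m inch '[0,0,-10.5,0,0,0,0.95,0,0,-10.5,0,0,0,0.95,0,0,-10.5,0,0,0,0.95,0,0,-10.5,0,0,0,0.95,0,0,-10.5,0,0,0,0.95,0,0,0,0,0,0,0.95]'; python3 - <<'E'
from m import *
s=get_state(); d=np.array([.5964,-.2071,.0317])-s['position']; print((s['tool_rot'].T@d).round(4), np.degrees(np.arctan2(*s['tool_rot'][1::-1,1])))
f=grab_frame('side')[:,:,::-1]; cv2.imwrite('pics/s14.png',cv2.resize(f[200:340,360:540],None,fx=4,fy=4,interpolation=cv2.INTER_CUBIC))
E
```

```text
clock: 19.1
position: [0.4761, 0.286, 0.1282]
tool_rot: [[-0.57, 0.821, 0.008], [0.822, 0.57, 0.004], [-0.001, 0.009, -1.0]]
force: [1.0, 0.1, -0.6]
opening: 0.0124
clock: 20.35
position: [0.5954, -0.2089, 0.1216]
tool_rot: [[-0.57, 0.822, -0.004], [0.822, 0.57, 0.002], [0.003, -0.002, -1.0]]
force: [0.7, 0.4, -0.4]
opening: 0.0122
clock: 21.1
position: [0.5953, -0.2073, 0.1218]
tool_rot: [[-0.999, 0.05, -0.003], [0.05, 0.999, 0.001], [0.004, 0.001, -1.0]]
force: [-0.5, -0.2, -1.7]
opening: 0.0124
[-0.0014  0.0001  0.0901] 87.13366712745763
```

View pics/s14.png

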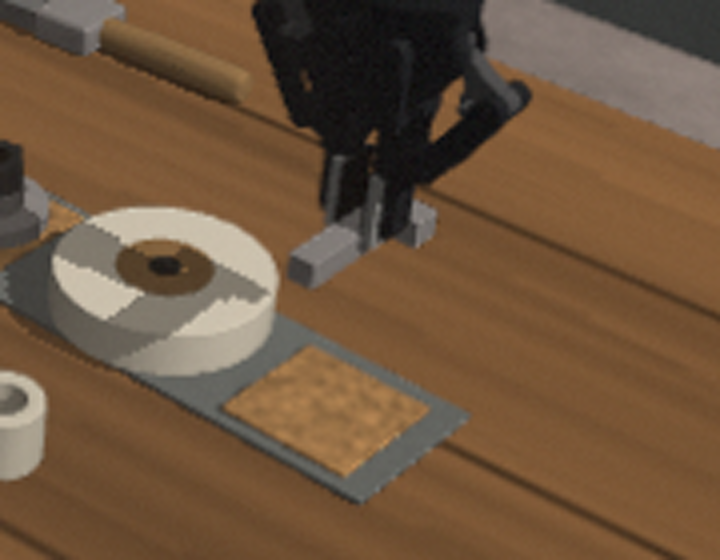

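```bash
python3 -m inch '[0,0,0,-0.0014,0,0.03,0.95,0,0,0,0,0,0.03,0.95,0,0,0,0,0,0.024,0.95,0,0,0,0,0,0,0.95,0,0,0,0,0,0,0.95]'; python3 - <<'E'
from m import *
s=get_state(); d=np.array([.5964,-.2071,.0317])-s['position']; print((s['tool_rot'].T@d).round(4), np.degrees(np.arctan2(*s['tool_rot'][1::-1,1])))
E
```

```text
clock: 21.78
position: [0.5986, -0.2081, 0.0401]
tool_rot: [[-0.999, 0.049, 0.001], [0.049, 0.999, -0.0], [-0.001, -0.0, -1.0]]
force: [-0.3, 0.3, -1.7]
opening: 0.0123
[0.0022 0.0009 0.0084] 87.19470204746047
```

```bash
python3 -m inch '[0,0,0,0.002,0.0008,0.005,0.95,0,0,0,0,0,0.001,0.95,0,0,0,0,0,0,0.95,0,0,0,0,0,0,0.95]'; python3 - <<'E'
from m import *
s=get_state(); d=np.array([.5964,-.2071,.0317])-s['position']; print((s['tool_rot'].T@d).round(4), np.degrees(np.arctan2(*s['tool_rot'][1::-1,1])))
f=grab_frame('side')[:,:,::-1]; cv2.imwrite('pics/s15.png',cv2.resize(f[220:340,380:520],None,fx=5,fy=5,interpolation=cv2.INTER_CUBIC))
E
```

```text
clock: 22.28
position: [0.5964, -0.2072, 0.034]
tool_rot: [[-0.999, 0.048, 0.0], [0.048, 0.999, -0.0], [-0.001, -0.0, -1.0]]
force: [0.4, 0.7, -1.3]
opening: 0.0122
[0.     0.0001 0.0023] 87.2513995062689
```

View pics/s15.png

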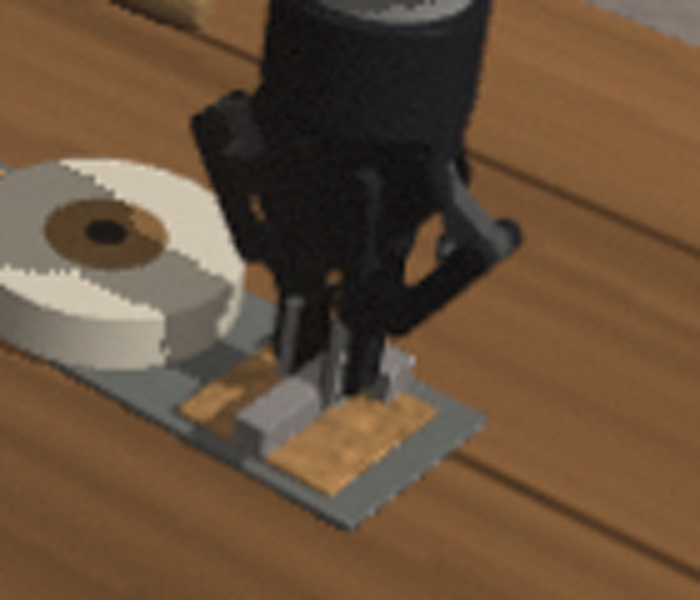

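Next I'll lower the dresser the last 2 mm, release it and back off toward the robot.

```bash
python3 -m inch '[0,0,0,0,0,0.0018,0.95,0,0,0,0,0,0,0.95,0,0,0,0,0,0.0004,0.95,0,0,0,0,0,0,0.95]'; python3 -m inch '[0,0,0,0,0,0,0.85,0,0,0,0,0,0,0.75,0,0,0,0,0,0,0.65,0,0,0,0,0,0,0.5,0,0,0,0,0,0,0.5,0,0,0,0,0,-0.02,0.5,0,0,0,0,0,-0.04,0.4,0,0,0,0.05,0,-0.02,0.3,0,0,0,0.05,0,0,0.3,0,0,0,0.05,0,0,0.3,0,0,0,0,0.03,0,0.3,0,0,0,0,0,0,0.3]'; python3 - <<'E'
from h import *
f=grab_frame('side')[:,:,::-1]; a=cv2.resize(f[200:330,360:490],None,fx=3,fy=3,interpolation=cv2.INTER_CUBIC)
f=grab_frame('top')[:,:,::-1]; cv2.imwrite('pics/top16.png',f);b=cv2.resize(f[170:300,340:470],None,fx=3,fy=3,interpolation=cv2.INTER_CUBIC)
cv2.imwrite('pics/st16.png',np.hstack([a,b]))
E
```

```text
clock: 22.82
position: [0.5962, -0.207, 0.0316]
tool_rot: [[-0.999, 0.048, -0.0], [0.048, 0.999, 0.0], [0.0, 0.0, -1.0]]
force: [-0.6, 0.3, 0.8]
opening: 0.0117
clock: 24.32
position: [0.4476, -0.1692, 0.1127]
tool_rot: [[-0.999, 0.047, 0.001], [0.047, 0.999, -0.0], [-0.001, -0.0, -1.0]]
force: [-0.0, -0.4, -0.4]
opening: 0.0598
```

View pics/st16.png

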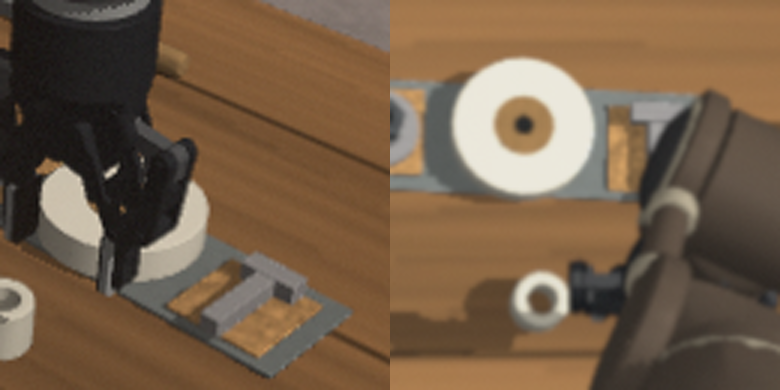

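```bash
python3 -m inch '[0,0,0,-0.0171,0.0589,0,0.2,0,0,10.5,0,0,0,0.2,0,0,10.5,0,0,0,0.2,0,0,10.5,0,0,0,0.2,0,0,10.5,0,0,0,0.2,0,0,10.5,0,0,0,0.2,0,0,10.5,0,0,0,0.2,0,0,10.5,0,0,0,0.2,0,0,10.5,0,0,0,0.2,0,0,3.2,0,0,0.02,0.2,0,0,0,0,0,0,0.2]'; python3 - <<'E'
from m import *
s=get_state(); d=np.array([.4674,-.1112,.028])-s['position']; print((s['tool_rot'].T@d).round(4), np.degrees(np.arctan2(*s['tool_rot'][1::-1,1])))
f=grab_frame('top')[:,:,::-1]; f=np.ascontiguousarray(f);cv2.imwrite('pics/top17.png',f);b=cv2.resize(f[170:300,340:470],None,fx=4,fy=4,interpolation=cv2.INTER_CUBIC)
cv2.imwrite('pics/t17.png',b)
k=comps(f,(404,192,45,50),lambda h:(h[...,1]<25)&(h[...,2]>130))
for c in k[:3]: 
    P=plane('top',c,.021)[:,:2].astype(np.float32)*1000; print(cv2.minAreaRect(P))
E
```

```text
clock: 25.8
position: [0.4674, -0.1122, 0.0907]
tool_rot: [[-0.002, 1.0, -0.002], [1.0, 0.002, 0.001], [0.001, -0.002, -1.0]]
force: [-0.3, 0.5, -0.0]
opening: 0.0686
[0.001  0.0002 0.0627] 0.09466205175669903
((623.8374633789062, -221.63351440429688), (59.6175651550293, 16.743295669555664), 85.36395263671875)
```

View pics/t17.png

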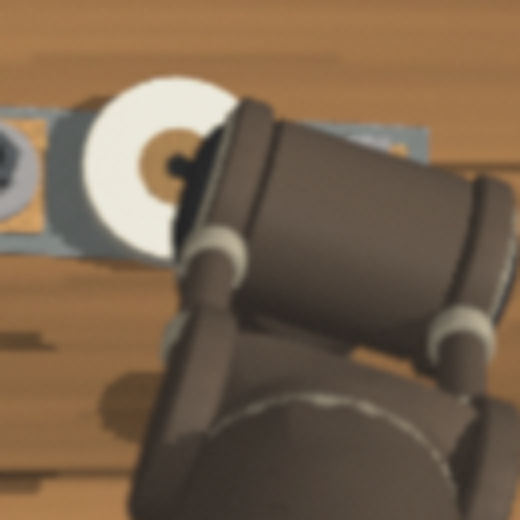

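The arm hides the dresser from the top camera here, so I'll check it later. Next I'll grip the sleeve.

```bash
python3 -m inch '[0,0,0,0.001,0.0,0.03,0.2,0,0,0,0,0,0.025,0.2,0,0,0,0,0,0.0075,0.2,0,0,0,0,0,0,0.2,0,0,0,0,0,0,0.4,0,0,0,0,0,0,0.6,0,0,0,0,0,0,0.6,0,0,0,0,0,0,0.6,0,0,0,0,0,0,0.6]' 35; python3 - <<'E'
from h import *
f=grab_frame('side')[:,:,::-1]; cv2.imwrite('pics/s18.png',cv2.resize(f[230:340,300:440],None,fx=5,fy=5,interpolation=cv2.INTER_CUBIC))
E
```

```text
clock: 26.98
position: [0.4689, -0.1113, 0.0303]
tool_rot: [[-0.001, 1.0, 0.002], [1.0, 0.001, -0.001], [-0.001, 0.002, -1.0]]
force: [-1.3, 0.7, 6.4]
opening: 0.0402
```

View pics/s18.png

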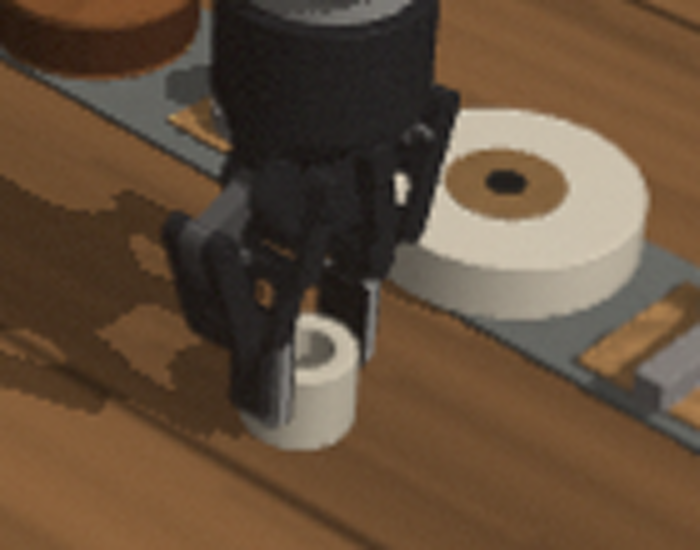

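```bash
python3 -m inch '[0,0,0,0,0,-0.01,0.6,0,0,0,0,0,-0.04,0.6,0,0,0,0,0,-0.04,0.6,0,0,0,0.0475,0.021,0,0.6,0,0,0,0.0475,0.021,0,0.6,0,0,0,0.0475,0.021,0,0.6,0,0,0,0.0475,0.021,0,0.6,0,0,0,0.0475,0.021,0,0.6,0,0,0,0.0475,0.021,0,0.6,0,0,0,0.0475,0.021,0,0.6,0,0,0,0,0,0,0.6]'; python3 - <<'E'
from m import *
s=get_state(); d=np.array([.6162,.2212,.0375])-s['position']; print((s['tool_rot'].T@d).round(4), np.degrees(np.arctan2(*s['tool_rot'][1::-1,1])))
f=grab_frame('side')[:,:,::-1]; cv2.imwrite('pics/s19.png',cv2.resize(f[110:250,200:360],None,fx=4,fy=4,interpolation=cv2.INTER_CUBIC))
f=grab_frame('top')[:,:,::-1]; f=np.ascontiguousarray(f);cv2.imwrite('pics/top19.png',f);cv2.imwrite('pics/t19.png',cv2.resize(f[170:300,200:460],None,fx=3,fy=3,interpolation=cv2.INTER_CUBIC))
E
```

```text
clock: 28.4
position: [0.6156, 0.2253, 0.1196]
tool_rot: [[-0.005, 1.0, 0.002], [1.0, 0.005, 0.001], [0.001, 0.002, -1.0]]
force: [0.1, -0.7, -0.8]
opening: 0.0403
[-0.0042  0.0004  0.0821] 0.2842217984089704
```

View pics/s19.png

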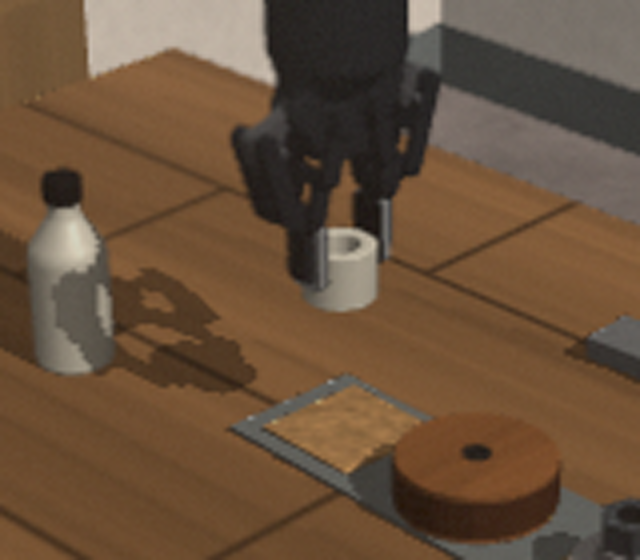

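View pics/t19.png

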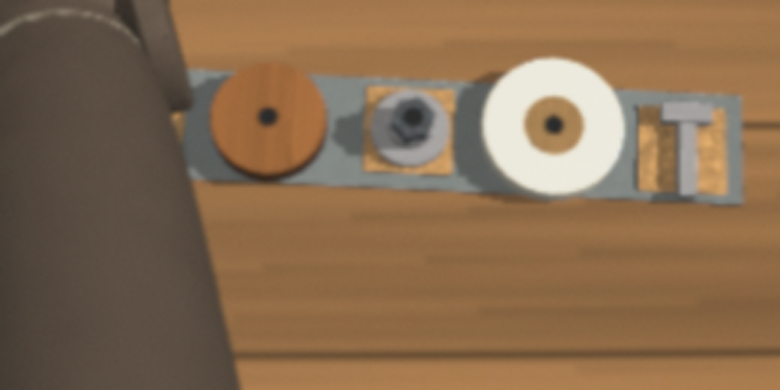

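```bash
python3 - <<'E'
from m import *
f=cv2.imread('pics/top19.png')
for t in (20,30,40):
  k=comps(f,(413,200,33,38),lambda h:(h[...,1]<t)&(h[...,2]>135))
  for c in k[:2]: 
    P=plane('top',c,.021)[:,:2].astype(np.float32)*1000; print(t,c.min(0),c.max(0),cv2.minAreaRect(P))
cv2.imwrite('pics/t19z.png',cv2.resize(f[195:245,408:452],None,fx=12,fy=12,interpolation=cv2.INTER_NEAREST))
E
python3 -m inch '[0,0,0,-0.0042,0.0004,0.03,0.6,0,0,0,0,0,0.03,0.6,0,0,0,0,0,0.013,0.6,0,0,0,0,0,0,0.6,0,0,0,0,0,0,0.6]'; python3 - <<'E'
from m import *
s=get_state(); d=np.array([.6162,.2212,.0375])-s['position']; print((s['tool_rot'].T@d).round(4))
E
```

```text
20 [420.375 201.125] [441.875 234.375] ((591.449951171875, -214.30274963378906), (51.59745407104492, 81.2319107055664), 87.0570068359375)
20 [412.625 200.875] [422.375 204.125] ((628.8187866210938, -183.47532653808594), (8.030611991882324, 23.576095581054688), 0.13578422367572784)
30 [420.375 201.125] [441.875 234.375] ((591.8114013671875, -216.10446166992188), (80.98743438720703, 51.908145904541016), 0.17262110114097595)
30 [412.625 200.625] [422.375 204.375] ((628.8201293945312, -183.45858764648438), (9.266446113586426, 23.609647750854492), 0.13737383484840393)
40 [420.375 200.875] [444.625 236.125] ((590.0761108398438, -216.81556701660156), (54.86246871948242, 85.46223449707031), 88.792724609375)
40 [412.625 200.375] [422.375 204.625] ((628.8212280273438, -183.44186401367188), (10.502278327941895, 23.64306640625), 0.1375410407781601)
clock: 29.12
position: [0.6158, 0.2174, 0.0473]
tool_rot: [[-0.0, 1.0, 0.002], [1.0, 0.0, 0.001], [0.001, 0.002, -1.0]]
force: [0.0, 1.1, 0.2]
opening: 0.0406
[0.0038 0.0004 0.0098]
```

View pics/t19z.png

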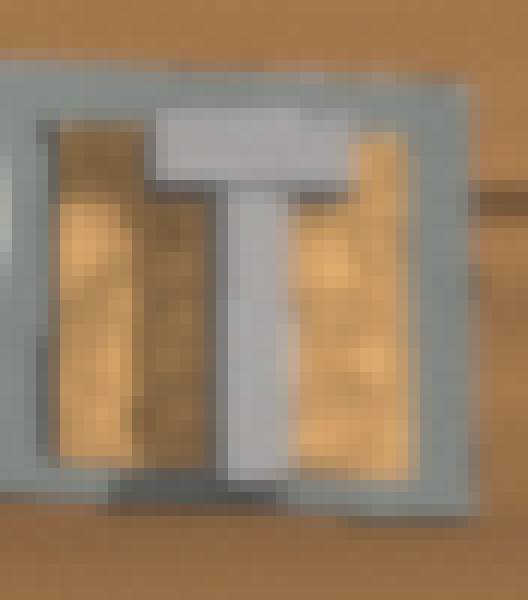

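```bash
python3 - <<'E'
from m import *
e=lambda c,r:[408+c/12-.5,195+r/12-.5]
print(plane('top',[e(255,108),e(258,480),e(253,190)],.021).round(4).tolist())
print(plane('top',[e(55,122),e(410,133),e(58,468),e(412,482)],.007).round(4).tolist())
E
python3 -m inch '[0,0,0,0.0036,0.0004,0.005,0.6,0,0,0,0,0,0.0025,0.6,0,0,0,0,0,0,0.6,0,0,0,0,0,0,0.6]'; python3 - <<'E'
from m import *
s=get_state(); d=np.array([.6162,.2212,.0375])-s['position']; print((s['tool_rot'].T@d).round(4))
E
```

```text
[[0.6264, -0.2103, 0.021], [0.551, -0.2065, 0.021], [0.6096, -0.2089, 0.021]]
[[0.6278, -0.1732, 0.007], [0.6257, -0.2448, 0.007], [0.5569, -0.1702, 0.007], [0.554, -0.2406, 0.007]]
clock: 29.62
position: [0.6152, 0.2212, 0.0385]
tool_rot: [[-0.001, 1.0, 0.0], [1.0, 0.001, -0.0], [-0.0, 0.0, -1.0]]
force: [0.1, 0.5, 0.2]
opening: 0.0401
[-0.     0.001  0.001]
```

```bash
python3 -m inch '[0,0,0,0,0.0009,0.0008,0.6,0,0,0,0,0,0,0.6,0,0,0,0,0,0.0004,0.6,0,0,0,0,0,0,0.6]'; python3 -c "
from h import *
f=grab_frame('side')[:,:,::-1]; cv2.imwrite('pics/s20.png',cv2.resize(f[160:250,230:350],None,fx=5,fy=5,interpolation=cv2.INTER_CUBIC))"
```

```text
clock: 30.12
position: [0.6162, 0.2211, 0.0374]
tool_rot: [[-0.001, 1.0, 0.0], [1.0, 0.001, -0.0], [-0.0, 0.0, -1.0]]
force: [0.3, 0.2, -0.0]
opening: 0.0401
```

View pics/s20.png

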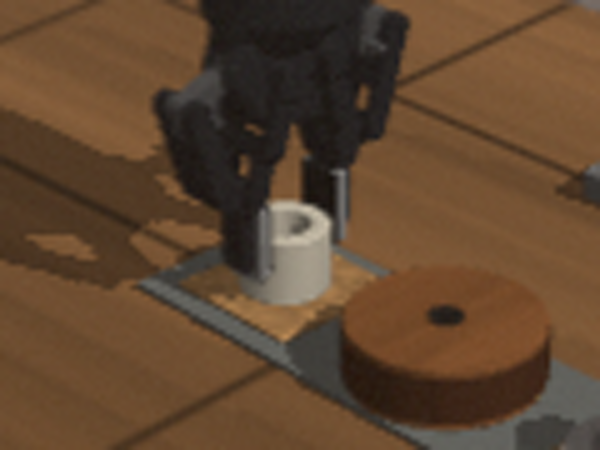

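```bash
python3 -m inch '[0,0,0,0,0,0.0006,0.6,0,0,0,0,0,0,0.6]'; python3 -m inch '[0,0,0,0,0,0,0.5,0,0,0,0,0,0,0.4,0,0,0,0,0,0,0.3,0,0,0,0,0,0,0.2,0,0,0,0,0,-0.015,0.2,0,0,0,0,0,-0.04,0.2,0,0,0,0,0,-0.05,0.2,0,0,0,0,-0.06,0,0.2,0,0,0,0,-0.06,0,0.2,0,0,0,0.02,-0.055,0,0.2,0,0,0,0.02,-0.055,0,0.2,0,0,0,0,0,0,0.2]'; python3 - <<'E'
from h import *
for n in ('side','top'):
    f=grab_frame(n)[:,:,::-1]; cv2.imwrite(f'pics/{n}21.png',f)
E
```

```text
clock: 30.42
position: [0.6162, 0.2211, 0.0373]
tool_rot: [[-0.001, 1.0, 0.0], [1.0, 0.001, -0.0], [-0.0, 0.0, -1.0]]
force: [-3.0, -0.5, 5.2]
opening: 0.0399
clock: 31.92
position: [0.3821, 0.2612, 0.1419]
tool_rot: [[-0.005, 1.0, -0.002], [1.0, 0.005, -0.001], [-0.001, -0.002, -1.0]]
force: [0.8, 0.6, 0.7]
opening: 0.0682
```

View pics/side21.png

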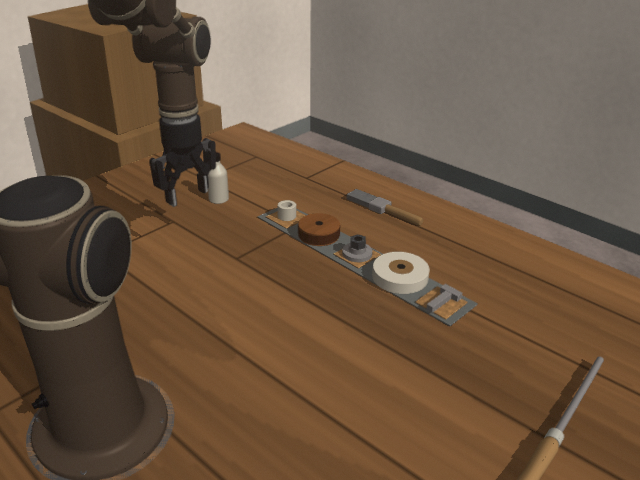

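View pics/top21.png

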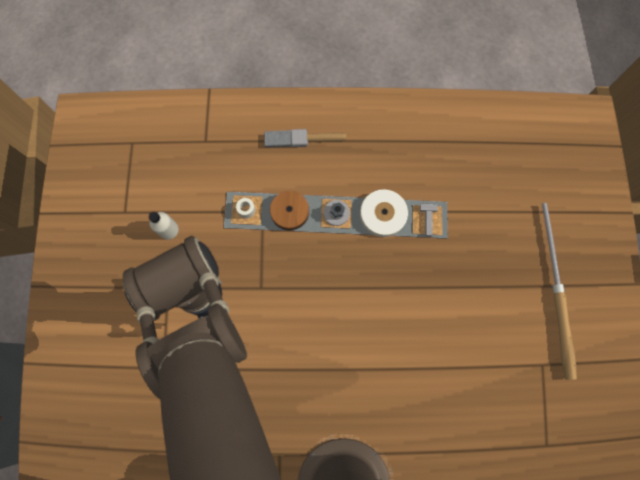

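The pictures show everything set out and both views clear. The sleeve is at (246,207), the nut and flange at (337,210) and the dresser at (429,220). I'll now measure them accurately.

```bash
cat > fin.py <<'E'
from m import *
import sys
def run(tag):
    f=cv2.imread(f'pics/top{tag}.png')
    k=comps(f,(232,193,30,30),lambda h:(h[...,1]<70)&(h[...,2]>150))
    P=plane('top',k[0],.039)[:,:2].astype(np.float32)*1000; print('sleeve',cv2.minEnclosingCircle(P),cv2.fitEllipse(P))
    s=4;x,y,w,h=410,196,36,45
    c=cv2.resize(f[y:y+h,x:x+w],None,fx=s,fy=s,interpolation=cv2.INTER_CUBIC).astype(int)
    B,G,R=c[...,0],c[...,1],c[...,2]
    print('dr px',f[207,429],f[225,429],'strip',f[225,445],f[236,430])
    for th in (-4,0):
        m=((R-G>th)&(R-B<22)&(R>118)).astype(np.uint8)
        cs,_=cv2.findContours(m,cv2.RETR_EXTERNAL,cv2.CHAIN_APPROX_NONE); q=max(cs,key=cv2.contourArea).reshape(-1,2)
        q=((q+.5)/s-.5+[x,y]); P=plane('top',q,.021)[:,:2].astype(np.float32)*1000
        print(th,cv2.minAreaRect(P),P.min(0),P.max(0))
    cv2.imwrite(f'pics/m{tag}.png',np.hstack([cv2.resize(cv2.cvtColor(m*255,cv2.COLOR_GRAY2BGR),None,fx=2.5,fy=2.5),cv2.resize(c.astype(np.uint8),None,fx=2.5,fy=2.5)]))
run(sys.argv[1])
E
python3 fin.py 21
```

```text
sleeve ((611.572509765625, 219.1279296875), 24.920957565307617) ((613.6734008789062, 219.4630584716797), (40.24161148071289, 48.51763153076172), 142.322021484375)
dr px [151 152 155] [153 156 157] strip [122 126 122] [81 85 88]
-4 ((590.8123779296875, -205.69769287109375), (85.71695709228516, 84.91984558105469), 87.04042053222656) [ 547.6269  -250.66826] [ 635.27454 -164.95494]
0 ((587.922119140625, -205.50306701660156), (72.27106475830078, 75.8570327758789), 87.24920654296875) [ 548.8299  -243.01404] [ 626.0683  -171.03728]
```

```bash
python3 - <<'E'
from h import *
sd=cv2.imread('pics/side21.png')
big=cv2.resize(sd[265:325,395:485],None,fx=8,fy=8,interpolation=cv2.INTER_CUBIC)
def mk(p,c):
    q=(proj('side',[p])[0]-[395,265]+.5)*8; cv2.circle(big,tuple(int(v) for v in q.round()),2,c,-1)
t=np.radians(-2.8);R=np.array([[np.cos(t),-np.sin(t)],[np.sin(t),np.cos(t)]])
# predicted T outline, top face, at pad centre (red) and pad outline (blue)
o=np.array([.591,-.2068])
for u,v in [(-38.5,-7),(-38.5,7),(22,7),(22,-7),(22,20),(38.5,20),(38.5,-20),(22,-20)]:
    mk([*(o+R@[u/1e3,v/1e3]),.021],(0,0,255))
for u in(-35,35):
    for v in (-35,35): mk([*(o+R@[u/1e3,v/1e3]),.007],(255,0,0))
cv2.imwrite('pics/sd21.png',big)
E
```

```text
(no output)
```

View pics/sd21.png

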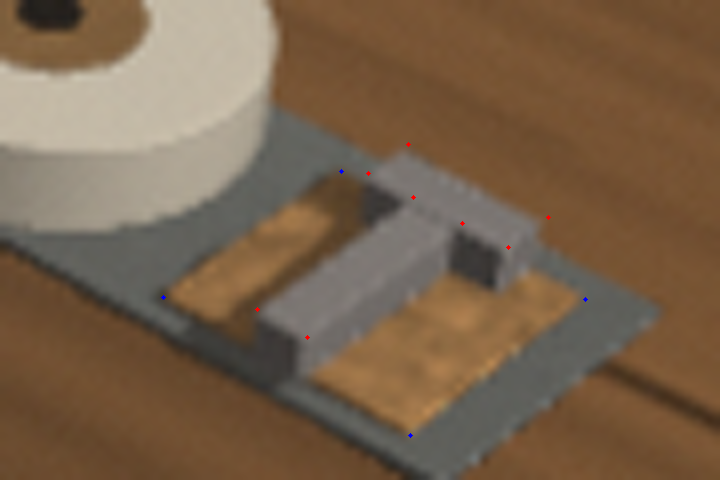

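View pics/m21.png

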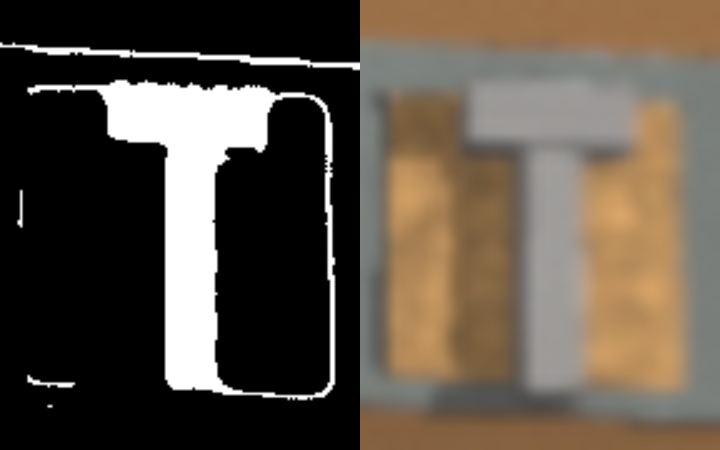

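```bash
python3 - <<'E'
from m import *
f=cv2.imread('pics/top21.png'); sd=cv2.imread('pics/side21.png')
for v in (150,175,195):
    for k in comps(f,(232,193,30,30),lambda h:(h[...,1]<60)&(h[...,2]>v))[:1]:
        P=plane('top',k,.039)[:,:2].astype(np.float32)*1000; print(v,cv2.minEnclosingCircle(P),cv2.fitEllipse(P))
a=cv2.resize(f[188:232,226:270],None,fx=9,fy=9,interpolation=cv2.INTER_CUBIC)
b=cv2.resize(sd[190:240,255:305],None,fx=8,fy=8,interpolation=cv2.INTER_CUBIC)
def mk(im,n,p,o,s,c):
    q=(proj(n,[p])[0]-o+.5)*s; cv2.circle(im,tuple(int(v) for v in q.round()),2,c,-1)
for t in np.arange(0,6.28,.4):
    p=[.6162+.021*np.cos(t),.2212+.021*np.sin(t),.039]
    mk(a,'top',p,[226,188],9,(0,0,255)); mk(b,'side',p,[255,190],8,(0,0,255))
    p=[.6162+.021*np.cos(t),.2212+.021*np.sin(t),.007]; mk(b,'side',p,[255,190],8,(0,255,0))
cv2.imwrite('pics/sl21.png',np.hstack([a[:396],b[:396]]))
E
```

```text
150 ((611.4507446289062, 219.28103637695312), 24.40498924255371) ((613.5211791992188, 219.5911407470703), (39.82684326171875, 47.25927734375), 142.27989196777344)
175 ((614.02880859375, 218.77362060546875), 23.216106414794922) ((614.9634399414062, 220.03651428222656), (39.004520416259766, 43.6346321105957), 160.33688354492188)
195 ((616.315673828125, 219.69189453125), 21.21609115600586) ((615.63916015625, 220.2796173095703), (38.67013168334961, 40.84956359863281), 165.2538604736328)
```

View pics/sl21.png

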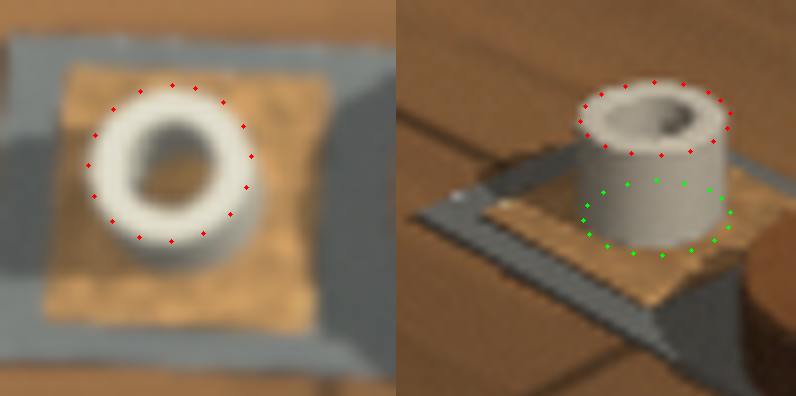

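```bash
python3 - <<'E'
from m import *
f=cv2.imread('pics/top21.png').astype(int)
# sample along dresser handle centreline in 'top', and B-channel profile
for P,off in (('h',0),):
    for r in list(range(199,209))+list(range(230,240)): print(r,f[r,427:432].mean(0).round().tolist())
for r in (215,220,225): print(r,[f[r,c].tolist() for c in range(424,436)])
print([f[206,c].tolist() for c in range(417,441)])
E
```

```text
199 [73.0, 112.0, 152.0]
200 [88.0, 115.0, 145.0]
201 [117.0, 127.0, 133.0]
202 [125.0, 129.0, 126.0]
203 [129.0, 132.0, 129.0]
204 [148.0, 150.0, 151.0]
205 [153.0, 154.0, 156.0]
206 [152.0, 153.0, 156.0]
207 [151.0, 152.0, 155.0]
208 [153.0, 154.0, 157.0]
230 [150.0, 153.0, 158.0]
231 [150.0, 153.0, 158.0]
232 [150.0, 153.0, 157.0]
233 [148.0, 151.0, 155.0]
234 [135.0, 138.0, 140.0]
235 [99.0, 100.0, 102.0]
236 [79.0, 83.0, 86.0]
237 [69.0, 83.0, 100.0]
238 [64.0, 93.0, 125.0]
239 [64.0, 97.0, 132.0]
215 [[67, 95, 120], [80, 93, 106], [111, 113, 117], [144, 146, 149], [153, 155, 157], [155, 157, 159], [153, 157, 161], [143, 154, 168], [120, 150, 178], [99, 148, 189], [96, 151, 198], [98, 155, 203]]
220 [[67, 96, 122], [79, 92, 105], [114, 118, 121], [149, 151, 154], [155, 157, 159], [155, 157, 159], [153, 156, 159], [142, 151, 162], [118, 143, 167], [95, 137, 175], [91, 142, 186], [92, 144, 189]]
225 [[69, 98, 123], [81, 95, 109], [115, 118, 121], [149, 151, 153], [154, 156, 158], [153, 156, 157], [153, 156, 160], [151, 160, 169], [136, 159, 184], [106, 150, 191], [93, 146, 190], [92, 144, 189]]
[[67, 98, 124], [68, 97, 122], [75, 97, 118], [104, 109, 116], [141, 142, 145], [150, 152, 154], [151, 153, 156], [151, 152, 155], [151, 152, 155], [151, 153, 156], [151, 153, 155], [151, 153, 156], [152, 154, 156], [151, 153, 156], [153, 154, 157], [153, 154, 157], [152, 153, 156], [152, 154, 156], [151, 153, 156], [148, 152, 156], [132, 146, 160], [112, 138, 161], [108, 140, 165], [112, 143, 164]]
```

```bash
python3 - <<'E'
from m import *
print(plane('top',[[428.4,203.5],[429.2,234.55],[428.95,220],[428.5,206],[426.1,220],[431.8,220]],.021).round(4).tolist(), ray('top',[[0,0]])[0])
a=cv2.imread('pics/top0.png')
# pad edges by profiles in the initial picture
for c in (420,427,434):
    print(c,[int(a[r,c][0])-int(a[r,c][2]) for r in list(range(197,207))],[int(a[r,c][0])-int(a[r,c][2]) for r in list(range(231,241))])
for r in (212,220,228):
    print(r,[int(a[r,c][0])-int(a[r,c][2]) for c in range(407,417)],[int(a[r,c][0])-int(a[r,c][2]) for c in range(438,447)])
E
```

```text
[[0.6264, -0.2095, 0.021], [0.5509, -0.207, 0.021], [0.586, -0.2084, 0.021], [0.6202, -0.2094, 0.021], [0.586, -0.2016, 0.021], [0.586, -0.2152, 0.021]] [0.27768693 0.05593679 1.12802618]
420 [-76, -77, -68, -39, -8, 1, 1, -8, -42, -74] [-88, -88, -70, -22, -1, -8, -37, -62, -65, -66]
427 [-76, -77, -75, -50, -13, 0, 1, -1, -26, -69] [-93, -98, -85, -35, -2, -3, -26, -59, -66, -67]
434 [-77, -77, -77, -60, -21, -2, 1, 1, -17, -61] [-99, -94, -78, -44, -8, -3, -19, -53, -65, -68]
212 [-15, -5, 0, 1, 0, -33, -85, -95, -91, -88] [-90, -92, -87, -62, -26, -4, 1, 2, -5]
220 [1, 2, 1, 2, 0, -26, -70, -77, -80, -81] [-91, -92, -88, -65, -29, -5, 1, 1, -6]
228 [2, 2, 1, 2, -1, -35, -81, -88, -89, -93] [-90, -91, -90, -75, -39, -8, 1, 1, -7]
```

```bash
python3 -m inch '[0,0,0,-0.047,0.0213,0,0.5,0,0,0,-0.047,0.0213,0,0.5,0,0,0,-0.047,0.0213,0,0.5,0,0,0,-0.047,0.0213,0,0.5,0,0,0,-0.047,0.0213,0,0.5,0,0,0,-0.047,0.0213,0,0.5,0,0,0,-0.047,0.0213,0,0.5,0,0,0,-0.047,0.0213,0,0.5,0,0,0,-0.047,0.0213,0,0.5,0,0,0,-0.047,0.0213,0,0.5]'; python3 -m inch '[0,0,-10.5,0,0,0,0.5,0,0,-10.5,0,0,0,0.5,0,0,-10.5,0,0,0,0.5,0,0,-10.5,0,0,0,0.5,0,0,-10.5,0,0,0,0.5,0,0,-10.5,0,0,0,0.5,0,0,-10.5,0,0,0,0.5,0,0,-10.5,0,0,0,0.5,0,0,-2.9,0,0,0.03,0.5,0,0,0,0,0,0.02,0.5,0,0,0,0,0,0,0.5]'; python3 - <<'E'
from m import *
s=get_state(); d=np.array([.5955,-.2083,.032])-s['position']; print((s['tool_rot'].T@d).round(4), np.degrees(np.arctan2(*s['tool_rot'][1::-1,1])))
E
```

```text
clock: 33.28
position: [0.6013, -0.2129, 0.1423]
tool_rot: [[0.001, 1.0, 0.002], [1.0, -0.001, -0.001], [-0.001, 0.002, -1.0]]
force: [0.6, 0.8, -0.2]
opening: 0.0425
clock: 34.65
position: [0.598, -0.2092, 0.0892]
tool_rot: [[-0.998, 0.055, -0.004], [0.055, 0.998, 0.002], [0.004, 0.002, -1.0]]
force: [-0.1, 0.1, 0.1]
opening: 0.0424
[0.0023 0.0006 0.0572] 86.8491245853014
```

```bash
python3 -m inch '[0,0,0,0.002,0.0006,0.025,0.5,0,0,0,0,0,0.02,0.5,0,0,0,0,0,0.009,0.5,0,0,0,0,0,0,0.5,0,0,0,0,0,0,0.5]'; python3 - <<'E'
from m import *
s=get_state(); d=np.array([.5955,-.2083,.032])-s['position']; print((s['tool_rot'].T@d).round(4))
E
python3 -m inch '[0,0,0,0,0,0,0.7,0,0,0,0,0,0,0.95,0,0,0,0,0,0,0.95,0,0,0,0,0,0,0.95,0,0,0,0,0,0,0.95]' 40;  python3 -m inch '[0,0,0,0,0,-0.005,0.95,0,0,0,0,0,0,0.95,0,0,0,0,0,0,0.95]'
```

```text
clock: 35.28
position: [0.5983, -0.2085, 0.0384]
tool_rot: [[-0.999, 0.053, 0.001], [0.053, 0.999, -0.001], [-0.001, -0.001, -1.0]]
force: [0.3, 0.9, 0.5]
opening: 0.0427
[0.0028 0.     0.0064]
clock: 35.9
position: [0.598, -0.2083, 0.0383]
tool_rot: [[-0.999, 0.053, 0.001], [0.053, 0.999, -0.0], [-0.001, -0.0, -1.0]]
force: [0.8, 1.4, 5.7]
opening: 0.0045
clock: 36.28
position: [0.5973, -0.2082, 0.0423]
tool_rot: [[-0.999, 0.053, -0.0], [0.053, 0.999, 0.0], [0.0, 0.0, -1.0]]
force: [0.1, 1.1, -0.1]
opening: 0.0047
```

I closed the jaws 6 mm too high, so they shut just above the handle. I'll open them, look at the dresser, and then grip it properly.

```bash
python3 -m inch '[0,0,0,0,0,-0.01,0.95,0,0,0,0,0,-0.02,0.7,0,0,0,0,0,0,0.5,0,0,0,0,0,0,0.5]'; python3 - <<'E'
from h import *
f=grab_frame('side')[:,:,::-1]; cv2.imwrite('pics/s22.png',cv2.resize(f[235:325,395:485],None,fx=6,fy=6,interpolation=cv2.INTER_CUBIC))
s=get_state(); d=np.array([.595,-.2083,.032])-s['position']; print((s['tool_rot'].T@d).round(4))
E
```

```text
clock: 36.78
position: [0.5979, -0.2083, 0.0734]
tool_rot: [[-0.999, 0.053, 0.001], [0.053, 0.999, -0.0], [-0.001, -0.0, -1.0]]
force: [-0.7, 0.2, -0.2]
opening: 0.0428
[ 0.0024 -0.0003  0.0408]
```

View pics/s22.png

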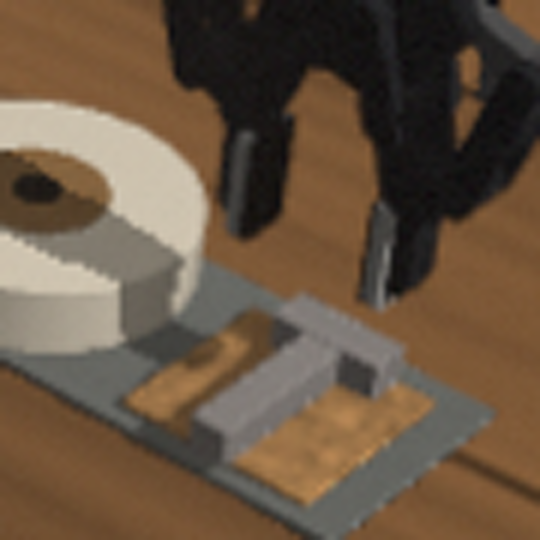

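```bash
python3 -m inch '[0,0,0,0.0024,0,0.02,0.5,0,0,0,0,0,0.02,0.5,0,0,0,0,0,0,0.5,0,0,0,0,0,0,0.5]'; python3 - <<'E'
from m import *
s=get_state(); d=np.array([.595,-.2083,.032])-s['position']; print((s['tool_rot'].T@d).round(4))
E
```

```text
clock: 37.33
position: [0.5948, -0.2079, 0.0317]
tool_rot: [[-0.999, 0.053, -0.001], [0.053, 0.999, 0.001], [0.001, 0.0, -1.0]]
force: [-0.4, -0.4, -0.4]
opening: 0.0425
[-0.0002 -0.0004 -0.0003]
```

```bash
python3 -m inch '[0,0,0,0,0,-0.0005,0.7,0,0,0,0,0,0,0.9,0,0,0,0,0,0,0.9,0,0,0,0,0,0,0.9,0,0,0,0,0,0,0.9]' 40;  python3 -m inch '[0,0,0,0,0,-0.004,0.9,0,0,0,0,0,0,0.9,0,0,0,0,0,0,0.9]'
```

```text
clock: 37.95
position: [0.596, -0.2084, 0.0341]
tool_rot: [[-0.999, 0.053, 0.002], [0.053, 0.999, -0.001], [-0.002, -0.001, -1.0]]
force: [-0.3, 0.4, 4.3]
opening: 0.0123
clock: 38.33
position: [0.5945, -0.2078, 0.0365]
tool_rot: [[-0.999, 0.053, -0.001], [0.053, 0.999, 0.001], [0.001, 0.0, -1.0]]
force: [0.2, 0.7, 0.4]
opening: 0.0119
```

```bash
python3 -m inch '[0,0,0,-0.0037,0.0011,0,0.9,0,0,0,0,0,0,0.9,0,0,0,0,0,0,0.9]'; python3 - <<'E'
from m import *
s=get_state(); d=np.array([.5983,-.2069,.0341])-s['position']; print((s['tool_rot'].T@d).round(4),s['force'])
f=grab_frame('side')[:,:,::-1]; cv2.imwrite('pics/s23.png',cv2.resize(f[235:325,395:485],None,fx=6,fy=6,interpolation=cv2.INTER_CUBIC))
E
```

```text
clock: 38.7
position: [0.5989, -0.2071, 0.037]
tool_rot: [[-0.999, 0.053, -0.0], [0.053, 0.999, 0.0], [0.0, 0.0, -1.0]]
force: [0.1, 0.3, -0.8]
opening: 0.0123
[0.0006 0.0002 0.0029] [ 0.07095591  0.30270715 -0.83292478]
```

View pics/s23.png

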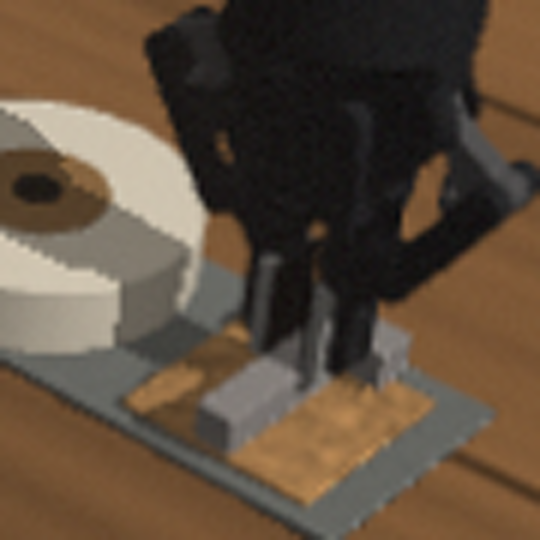

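```bash
python3 -m inch '[0,0,0,0.0005,0.0002,0.0025,0.9,0,0,0,0,0,0,0.9,0,0,0,0,0,0,0.9]'; python3 -m inch '[0,0,0,0,0,0.0006,0.9,0,0,0,0,0,0,0.9]'
```

```text
clock: 39.12
position: [0.5983, -0.2069, 0.0346]
tool_rot: [[-0.999, 0.053, -0.0], [0.053, 0.999, 0.0], [0.0, 0.0, -1.0]]
force: [-0.1, 1.4, -2.0]
opening: 0.0122
clock: 39.38
position: [0.5985, -0.207, 0.0342]
tool_rot: [[-0.999, 0.053, 0.0], [0.053, 0.999, -0.0], [-0.0, -0.0, -1.0]]
force: [0.2, 0.9, -0.2]
opening: 0.012
```

```bash
python3 -m inch '[0,0,0,0,0,0.0005,0.9,0,0,0,0,0,0,0.9,0,0,0,0,0,0,0.8,0,0,0,0,0,0,0.7,0,0,0,0,0,0,0.6,0,0,0,0,0,0,0.5,0,0,0,0,0,0,0.5,0,0,0,0,0,-0.01,0.5,0,0,0,0,0,-0.04,0.5,0,0,0,0,0,-0.055,0.5]'; python3 -m inch '[0,0,0,0.022,0.05,0,0.5,0,0,0,0.022,0.05,0,0.5,0,0,0,0.022,0.05,0,0.5,0,0,0,0.022,0.05,0,0.5,0,0,0,0.022,0.05,0,0.5,0,0,0,0.022,0.05,0,0.5,0,0,0,0.022,0.05,0,0.5,0,0,0,0.022,0.05,0,0.5,0,0,0,0.022,0.05,0,0.5,0,0,0,0.022,0.04,0,0.5,0,0,0,0,0,0,0.5]'; python3 - <<'E'
from h import *
for n in ('side','top'):
    f=grab_frame(n)[:,:,::-1]; cv2.imwrite(f'pics/{n}24.png',f)
a=cv2.resize(cv2.imread('pics/side24.png')[180:330,250:480],None,fx=3.4,fy=3.4,interpolation=cv2.INTER_CUBIC)
cv2.imwrite('pics/s24.png',a)
f=cv2.imread('pics/top24.png'); cv2.imwrite('pics/t24.png',cv2.resize(f[170:250,210:470],None,fx=3,fy=3,interpolation=cv2.INTER_CUBIC))
f=f.astype(int)
for r in list(range(199,208))+list(range(230,240)): print(r,f[r,427:431].mean(0).round().tolist())
for r in (215,225): print(r,[f[r,c].tolist() for c in range(423,435)])
E
```

```text
clock: 40.62
position: [0.597, -0.2064, 0.1384]
tool_rot: [[-0.999, 0.053, -0.003], [0.053, 0.999, 0.001], [0.004, 0.001, -1.0]]
force: [1.1, -0.0, -0.2]
opening: 0.0426
clock: 42.0
position: [0.4037, 0.2967, 0.1395]
tool_rot: [[-0.999, 0.048, 0.001], [0.048, 0.999, 0.001], [-0.001, 0.001, -1.0]]
force: [0.4, -0.2, 0.1]
opening: 0.0426
199 [74.0, 112.0, 153.0]
200 [88.0, 114.0, 144.0]
201 [116.0, 125.0, 131.0]
202 [130.0, 132.0, 131.0]
203 [148.0, 149.0, 150.0]
204 [153.0, 155.0, 157.0]
205 [153.0, 155.0, 157.0]
206 [152.0, 153.0, 156.0]
207 [153.0, 155.0, 158.0]
230 [149.0, 152.0, 154.0]
231 [150.0, 152.0, 154.0]
232 [148.0, 151.0, 154.0]
233 [136.0, 139.0, 141.0]
234 [99.0, 100.0, 102.0]
235 [94.0, 96.0, 94.0]
236 [102.0, 106.0, 106.0]
237 [78.0, 92.0, 105.0]
238 [64.0, 94.0, 126.0]
239 [64.0, 97.0, 132.0]
215 [[64, 97, 125], [68, 96, 122], [81, 94, 107], [113, 115, 119], [146, 147, 149], [156, 157, 159], [155, 157, 159], [153, 157, 161], [143, 155, 168], [119, 150, 179], [100, 148, 191], [97, 152, 199]]
225 [[68, 102, 132], [69, 97, 123], [79, 93, 107], [109, 113, 116], [144, 146, 147], [152, 154, 156], [153, 155, 158], [152, 156, 160], [143, 156, 169], [120, 151, 182], [101, 149, 191], [93, 146, 191]]
```

View pics/s24.png

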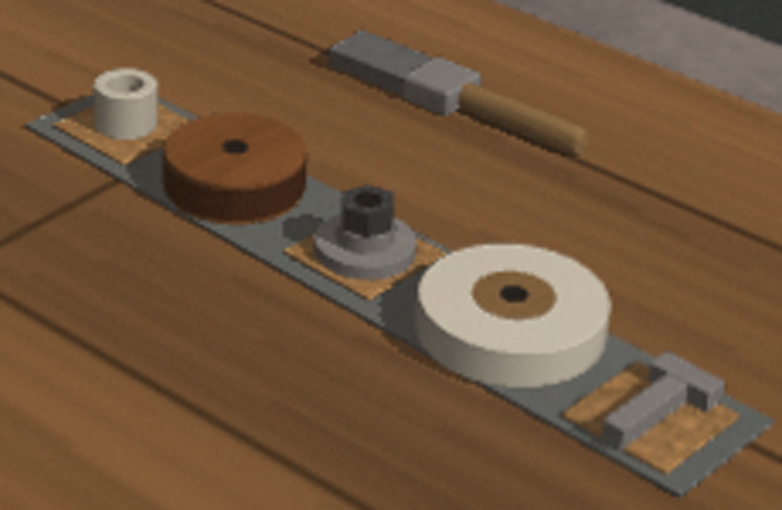

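View pics/t24.png

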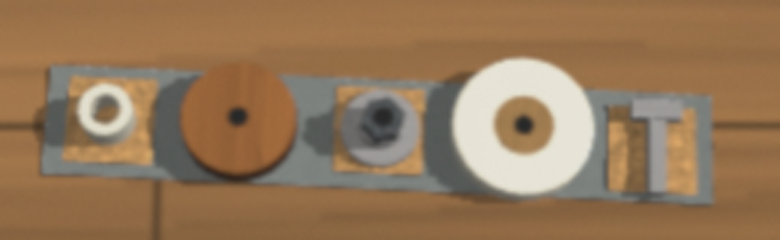

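```bash
python3 - <<'E'
from m import *
print('dresser ends',plane('top',[[428.3,202.5],[428.9,233.6]],.021).round(4).tolist())
f=cv2.imread('pics/top24.png'); sd=cv2.imread('pics/side24.png')
k=comps(f,(325,198,25,20),lambda h:h[...,2]<50,8)[0]; m,r=cv2.minEnclosingCircle(k); print('bore top',m,plane('top',[m],.045))
k=comps(sd,(345,232,26,15),lambda h:h[...,2]<42,8)
for c in k[:2]: m,r=cv2.minEnclosingCircle(c); print('bore side',m,r,plane('side',[m],.045))
a=cv2.resize(f[190:235,315:360],None,fx=9,fy=9,interpolation=cv2.INTER_CUBIC); b=cv2.resize(sd[225:275,330:385],None,fx=8,fy=8,interpolation=cv2.INTER_CUBIC)
def mk(im,n,p,o,s,c):
    q=(proj(n,[p])[0]-o+.5)*s; cv2.circle(im,tuple(int(v) for v in q.round()),2,c,-1)
o=np.array([.6073,.0092])
for im,n,oo,s in((a,'top',[315,190],9),(b,'side',[330,225],8)):
    for t in np.arange(0,6.28,.3):
        mk(im,n,[*(o+.031*np.array([np.cos(t),np.sin(t)])),.017],oo,s,(0,255,0))
        mk(im,n,[*(o+.018*np.array([np.cos(t),np.sin(t)])),.029],oo,s,(255,255,0))
    for i in range(6):
        t=np.radians(11+30+60*i); mk(im,n,[*(o+.01732*np.array([np.cos(t),np.sin(t)])),.045],oo,s,(0,0,255))
cv2.imwrite('pics/n24.png',np.hstack([a[:400],b[:400]]))
for t in ('0','24'):
    g=cv2.imread(f'pics/top{t}.png'); h=cv2.imread(f'pics/side{t}.png')
    print('bottle cap', [c.mean(0).round(1).tolist() for c in comps(g,(145,205,35,25),lambda h:h[...,2]<50,8)[:1]])
E
```

```text
dresser ends [[0.6289, -0.2094, 0.021], [0.5531, -0.2064, 0.021]]
bore top (337.17498779296875, 208.4250030517578) [[0.60690898 0.00752    0.045     ]]
bore side (357.75, 238.25) 3.6444449424743652 [[0.60720465 0.00947873 0.045     ]]
bore side (354.25, 244.0) 3.729208469390869 [[0.58569451 0.00088131 0.045     ]]
bottle cap [[153.89999389648438, 217.0]]
bottle cap [[153.89999389648438, 217.10000610351562]]
```

View pics/n24.png

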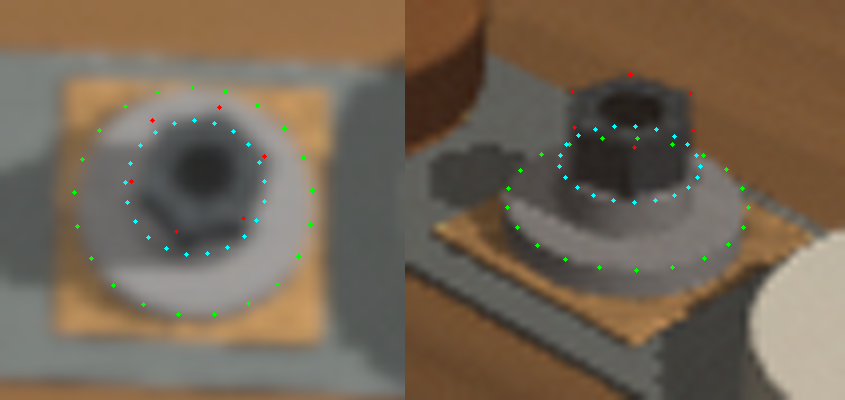

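Every part is within about 1.5 mm of its pad centre, the bottle hasn't moved and the arm is clear. I'll hand in.

```bash
python3 -c "
from cell import *
s=get_state();print(s['clock'],s['position'],s['force']);print(close_job())"
```

```text
42.1 [0.40472719 0.29432066 0.139074  ] [ 0.45668313 -0.19643664 -0.92143813]
the job is handed in; nothing more can be done
None
```

The fittings are set out as asked, placed in the order flange, nut, dresser, sleeve, and I handed the job in at 42.1 s with the arm clear of everything. The job was accepted, but no verdict is reported.

My last camera checks against the pad centres showed:

| Part | Position | Measured offset |
|---|---|---|
| Flange | hub up on the middle pad | about 0.6 mm |
| Nut | flat on the hub | about 0.3 mm (side view), about 1.7 mm (top view) |
| Dresser | flat on the pad by the grinding wheel, head away from the robot | about 0 mm along its length, about 1 mm sideways |
| Sleeve | on end on the pad by the honing wheel | about 1 mm |

- **Dresser re-centred:** it first landed about 2.5 mm off centre, so I gripped it again and moved it. On the first try at that the jaws closed too high, just above the handle. The side picture showed the dresser had not moved.
- **Nut:** the two camera views disagree by about 2 mm across the row, about as much as the camera calibration allows.
- **Sleeve:** its contour fit in the top view was unreliable because pad pixels got into it. The figure above comes from projecting its outline into both views.
- **Oil bottle:** its cap is at the same pixel as at the start, so it has not moved.

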